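Put three pipettes back on the sloping stand

ROBOT

A 6-joint arm with a two-finger parallel gripper is mounted at the origin on the work surface. World frame = base frame: x ahead of the robot, y to its left, z up, the work surface at z = 0. Lengths are in m, angles in degrees, forces in N, time in s.
With the tool pointing down it reaches from about 0.35 to 0.925 m from the base axis. Payload 6.4 kg.
Tool frame: the origin (TCP) lies on the centre line of the jaws, within the pads' length; the fingertips stand 22 mm ahead of it and the grasp point (between the pads) lies 3 mm ahead of it; z points along the fingers, y is the direction in which the jaws open and shut (so a half turn about z gives the same grasp; the last joint's range is limited). The gripper opens to 94 mm and grips with 3 to 60 N. Pads are 16 mm wide; open, the fingers measure 119 mm over their backs; the gripper's body (75 mm by 177 mm) begins 78 mm behind the grasp point.
Start: joints at [-87.153, 14.043, 89.255, -0, 76.702, -9.975], TCP at [0.144, -0.634, 0.227] pointing down, gripper open.
Joint ranges: [-179.41, 179.41], [-58.25, 129.5], [7.25, 145.43], [-54.29, 234.29], [11.92, 165.04], [-157.13, 157.13]. Speed limits (degrees/s): [147.25, 147.25, 180, 180, 180, 180].

INTERFACE

Orientations are given as a 3x3 rotation matrix whose columns are the frame's x, y, z axes.
In Python, from station import get_state, camera, calibration, close_job gives the robot as it stands.
- The arm moves only by the shell command python3 -m pendant 'ROWS' [FORCE]. ROWS is JSON, one flat list of numbers, 7 for each row, row after row: the shift along the tool's x, y, z as a fraction of full scale, then the turn, a rotation vector about the tool's x, y, z as a fraction of full scale, then the opening, from 0 (shut) to 1 (fully open). A call has 1 to 20 rows; each row is the pose to reach, as a shift and turn from the pose measured when the call began, along the tool's axes at that moment, turning the shorter way round; what a row does not reach only later rows make up. Full scale, the value 1, is 100 mm for a shift and 360 degrees for a turn. A row lasts 1/10 s, in which the tool goes at most 50 mm and 8.59 degrees, less where a joint would pass 70% of its speed; a pose out of reach is approached as far as the arm can. A call with a number of a shift or a turn outside -1 to 1 is refused whole. A call with a gripper value outside its range is refused whole. The fingers move at their own pace and stop on an object; FORCE is the grip in N (left out, the last holds). Time passes only in rows, so rows that repeat a pose let the fingers close. It gives the time, the measured TCP pose, the force and the opening at its end, in the units of the state.
- get_state(): the state, without advancing time (a new reading comes with each control period).
- camera(name): name is "side" or "top"; returns the picture (480x640x3 uint8, red, green, blue); there is no depth.
- calibration(name): a dict with "camera_matrix" (3x3 intrinsics, pixels), "eye" and "orientation" of the camera in the world. Camera axes: x right, y down, z forward; pixel columns grow to the right and rows downward; lengths in m; the calibration is good to about 2 mm. A picture is of the moment at which its call begins. calibration takes no time and is no camera call.
- close_job(): hands the job in, once; it reports no verdict.
The state is a dict: "clock": time; "joints": joint angles; "qd": joint speeds; "joint_torque": joint torques, N m; "position": TCP position; "tool_rot": TCP orientation; "contact_force": force on the tool from outside, world axes, zero at the start; "wrist_torque": the same for the moment, N m; "finger_gap": finger opening in m.
Only numpy, scipy, OpenCV 4.12 (cv2) and the standard library are available. Lean on these libraries where they do the work, as an engineer would, in place of code of your own. Each camera call takes 0.05 s, during which the arm holds its last target.

TASK

Put the pipettes with the blue, the yellow and the green button, which lie on the bench mat, back on the sloping stand, one in each of the three free places: nozzle down the slope, lying in both notches, and pushed down the slope until its finger rest catches on the upper comb. Feel for the catch and handle them gently, without forcing them against the stand. Leave the red pipette on the mat, the black one on the stand and everything else as they are.

Things in the scene. Friction and masses are not known exactly. Their poses are not given: they have to be found in the camera images.
- pip_blue: white pipette, blue button and collar, 200 mm, 90 g. Origin on its axis at the grip; x towards the button, z up on the mat. Flat-sided handle, 26 (y) x 24 mm (z), from x = -30 to 70; shaft 14 mm round to -85, nozzle to -105, button to 95. Finger rest: a lug 8 mm thick (x), 10 high (z), 18 mm out from the handle's +y side
- pip_yellow: pipette like pip_blue, same frame, with yellow button and collar. Finger rests: users clamp them where they like, so the face that looks to the nozzle and catches on the comb lies somewhere from x = 38 to 58 mm of the pipette, different on each one, and is not reported; it holds fast there
- pip_green: pipette like pip_blue, same frame, with green button and collar
- pip_red: pipette like pip_blue, same frame, with red button and collar; out for service, stays on the mat
- pip_black: pipette like pip_blue, same frame, with black button and collar; already home in place 2 of the stand, stays there
- stand: white pipette stand, fixed, stiff, base 200 x 246 x 8 mm, 145 mm high. Origin: underside near the base's middle; x to its high side, z up. Two leaning combs (6 mm plates, 97 mm apart) carry 4 pipettes 55 mm apart, sloping 30 degrees, buttons uppermost, with room for fingers between the combs. Rubber-lined notches: pipettes do not slide by themselves
- place1 (a point): free place at the stand's -y end: middle of the upper comb's notch floor, at the comb's upper face, where finger rests catch. x up the slope, y across, z square to the slope. Upper comb: x = -6 to 0 mm; lower: -103 to -97. A pipette at home has its axis along x at z = 12 mm, its origin at x = minus its finger rest's distance
- place2 (a point): the same point of place 2, taken by the black pipette. Upper notches (for the handle) are 33 mm wide, lower ones (for the shaft) 22 mm, their floors at z = 0 and z = 5 mm; all widen by 12 mm towards the tooth tops, 21 mm above the notch floors
- place3 (a point): the same point of place 3, free
- place4 (a point): the same point of place 4, free, at the stand's +y end
- mat: white paper-covered bench mat 260 x 340 mm, 2 mm thick, fixed; origin: centre of its underside. Four pipettes lie on it side by side, about 80 mm apart, axes 14 mm above the table
- flask_a: clear culture flask 107 x 50 x 25 mm with a red cap, lying flat; origin: underside. Leave alone
- flask_b: the same with a white cap. Leave alone
- jar: orange screw-top jar, 68 mm in diameter, 85 mm high; origin: underside. Leave alone
- washbottle: white wash bottle with a blue cap and bent spout, 72 mm in diameter, 205 mm high; origin: underside. Leave alone
- tipbox: box of pipette tips, grey with a violet lid, 85 x 122 x 79 mm; origin: underside. Leave alone
Not all that is in view belongs to the job. What is shaped like the pip_green but pink or purple is not meant.

How it is judged (in metres and radians):
At the end, for the whole second after the job is handed in: Blue, yellow and green each at rest, released, in place 1, 3 or 4, nozzle down: axis within 0.06 rad of the slope, 9 to 15 mm above the notch floor, 6 mm of mid-notch, finger rest within 3 mm of the comb. Moved less: red 10 mm, black 8, other things 20 (((x of pip_blue_rest_c0 in the frame of place1 between 0.002 and 0.007 m and y of pip_blue in the frame of place1 between -0.006 and 0.006 m and z of pip_blue in the frame of place1 between 0.009 and 0.015 m and angle between the x axis of pip_blue and the x axis of place1, either way round below 0.06 rad and x of pip_blue in the frame of place1 below -0.03 m) or (x of pip_blue_rest_c0 in the frame of place3 between 0.002 and 0.007 m and y of pip_blue in the frame of place3 between -0.006 and 0.006 m and z of pip_blue in the frame of place3 between 0.009 and 0.015 m and angle between the x axis of pip_blue and the x axis of place3, either way round below 0.06 rad and x of pip_blue in the frame of place3 below -0.03 m) or (x of pip_blue_rest_c0 in the frame of place4 between 0.002 and 0.007 m and y of pip_blue in the frame of place4 between -0.006 and 0.006 m and z of pip_blue in the frame of place4 between 0.009 and 0.015 m and angle between the x axis of pip_blue and the x axis of place4, either way round below 0.06 rad and x of pip_blue in the frame of place4 below -0.03 m)) and ((x of pip_yellow_rest_c0 in the frame of place1 between 0.002 and 0.007 m and y of pip_yellow in the frame of place1 between -0.006 and 0.006 m and z of pip_yellow in the frame of place1 between 0.009 and 0.015 m and angle between the x axis of pip_yellow and the x axis of place1, either way round below 0.06 rad and x of pip_yellow in the frame of place1 below -0.03 m) or (x of pip_yellow_rest_c0 in the frame of place3 between 0.002 and 0.007 m and y of pip_yellow in the frame of place3 between -0.006 and 0.006 m and z of pip_yellow in the frame of place3 between 0.009 and 0.015 m and angle between the x axis of pip_yellow and the x axis of place3, either way round below 0.06 rad and x of pip_yellow in the frame of place3 below -0.03 m) or (x of pip_yellow_rest_c0 in the frame of place4 between 0.002 and 0.007 m and y of pip_yellow in the frame of place4 between -0.006 and 0.006 m and z of pip_yellow in the frame of place4 between 0.009 and 0.015 m and angle between the x axis of pip_yellow and the x axis of place4, either way round below 0.06 rad and x of pip_yellow in the frame of place4 below -0.03 m)) and ((x of pip_green_rest_c0 in the frame of place1 between 0.002 and 0.007 m and y of pip_green in the frame of place1 between -0.006 and 0.006 m and z of pip_green in the frame of place1 between 0.009 and 0.015 m and angle between the x axis of pip_green and the x axis of place1, either way round below 0.06 rad and x of pip_green in the frame of place1 below -0.03 m) or (x of pip_green_rest_c0 in the frame of place3 between 0.002 and 0.007 m and y of pip_green in the frame of place3 between -0.006 and 0.006 m and z of pip_green in the frame of place3 between 0.009 and 0.015 m and angle between the x axis of pip_green and the x axis of place3, either way round below 0.06 rad and x of pip_green in the frame of place3 below -0.03 m) or (x of pip_green_rest_c0 in the frame of place4 between 0.002 and 0.007 m and y of pip_green in the frame of place4 between -0.006 and 0.006 m and z of pip_green in the frame of place4 between 0.009 and 0.015 m and angle between the x axis of pip_green and the x axis of place4, either way round below 0.06 rad and x of pip_green in the frame of place4 below -0.03 m)) and linear speed of each of pip_blue, pip_yellow, pip_green below 0.02 m/s and contact force between the fingers and pip_blue below 0.1 N and contact force between the fingers and pip_yellow below 0.1 N and contact force between the fingers and pip_green below 0.1 N and distance of pip_red from where it was at the start of the episode below 0.01 m and distance of pip_black from where it was at the start of the episode below 0.008 m and distance of each of flask_a, flask_b, jar, washbottle, tipbox from where it was at the start of the episode below 0.02 m); the robot touches nothing.
It fails at once if a finger rest is forced against the comb (more than 20 N) (contact force between any of pip_blue_rest_c0, pip_yellow_rest_c0, pip_green_rest_c0 and stand above 20 N).
It fails at once if a pipette is forced against the stand (more than 40 N) (contact force between any of pip_blue, pip_yellow, pip_green and stand above 40 N).
It fails at once if the red pipette is moved by more than 10 mm or the black one by more than 8 mm (distance of pip_red from where it was at the start of the episode above 0.01 m or distance of pip_black from where it was at the start of the episode above 0.008 m).
It fails at once if a flask, the jar, the wash bottle or the tip box is moved by more than 20 mm (distance of any of flask_a, flask_b, jar, washbottle, tipbox from where it was at the start of the episode above 0.02 m).
It also fails if it takes over 72 s, if anything falls off the work surface, if the arm or the gripper's body presses on something with over 40 N, if the wrist force passes 120 N, or if a joint passes its speed limit or range.

## Working session

There is one attempt and no reset: what is moved stays moved. The work goes in short steps, Python scripts to look and compute and a shell command to move; the robot and the scene stay as the last step left them, time stands still between calls to the robot, and variables do not carry over. Pictures are saved under pics/ and viewed, and the job is handed in when it is done.

```bash
ls; mkdir -p pics
python3 - <<'E'
from station import *
import cv2
s=get_state(); print(s)
for n in("side","top"):
    c=calibration(n); print(n,c)
    cv2.imwrite(f"pics/{n}0.png",camera(n)[:,:,::-1])
E
```

```text
pics
{'clock': 0.0, 'joints': array([-8.71513954e+01,  1.40852060e+01,  8.93246016e+01, -2.69967330e-03,
        7.67018492e+01, -9.97583607e+00]), 'qd': array([ 0.03280611,  0.03372339,  0.01434839, -0.06163131, -0.03440893,
        0.03916607]), 'joint_torque': array([-6.41132701e-04, -4.15829551e+01, -3.14606166e+01,  6.84504281e-02,
        3.30688886e-02, -1.34314882e-04]), 'position': array([ 0.14423534, -0.63321558,  0.2263361 ]), 'tool_rot': array([[ 9.75052365e-01,  2.21974921e-01, -1.42646558e-04],
       [ 2.21974774e-01, -9.75050471e-01,  1.94408965e-03],
       [ 2.92451553e-04, -1.92725315e-03, -9.99998100e-01]]), 'contact_force': array([ 0.33358434, -0.32239678,  0.26335942]), 'wrist_torque': array([-0.0296055 , -0.06217182, -0.00173654]), 'finger_gap': 0.09418391927686022}
side {'camera_matrix': array([[504.76776585,   0.        , 315.24076458],
       [  0.        , 504.76776585, 229.06467024],
       [  0.        ,   0.        ,   1.        ]]), 'eye': array([0.40432916, 1.12392629, 0.95132087]), 'orientation': array([[-0.99656253, -0.0403083 ,  0.07237652],
       [-0.08241701,  0.57096706, -0.8168256 ],
       [-0.00839976, -0.81998284, -0.57232647]])}
top {'camera_matrix': array([[583.23140903,   0.        , 314.19035709],
       [  0.        , 583.23140903, 240.01690286],
       [  0.        ,   0.        ,   1.        ]]), 'eye': array([ 0.32499678, -0.08081826,  1.48420078]), 'orientation': array([[-0.01482071, -0.9917502 ,  0.12732587],
       [-0.99978158,  0.01282184, -0.01650417],
       [ 0.01473546, -0.12754266, -0.99172362]])}
```

View pics/side0.png

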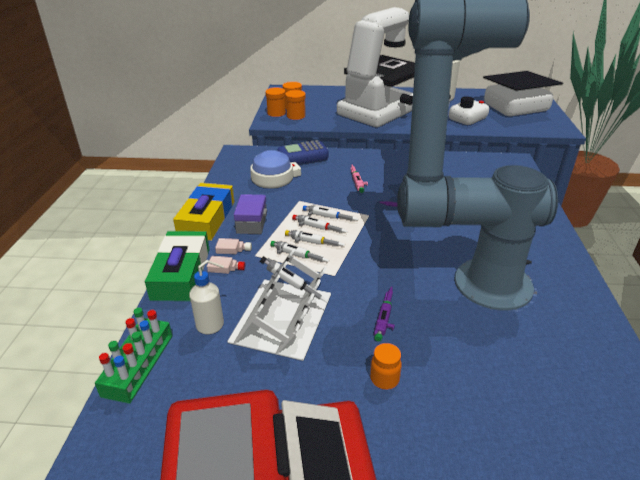

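View pics/top0.png

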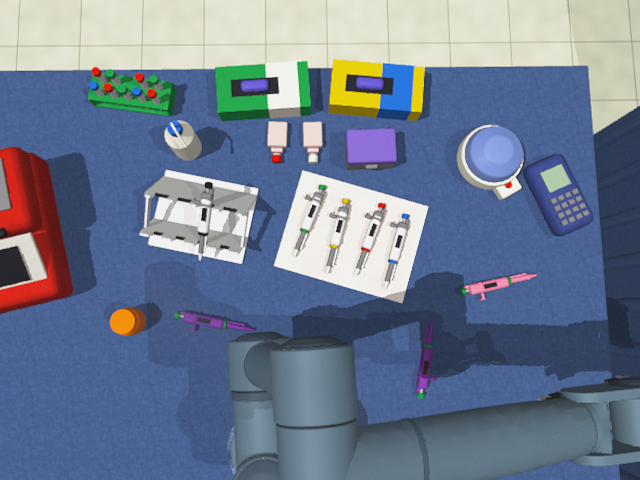

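Run:
```python
import cv2
t=cv2.imread("pics/top0.png"); s=cv2.imread("pics/side0.png")
cv2.imwrite("pics/tm.png",cv2.resize(t[165:305,270:430],None,fx=4.2,fy=4.2,interpolation=2))
cv2.imwrite("pics/ts.png",cv2.resize(t[160:280,135:265],None,fx=5,fy=5,interpolation=2))
cv2.imwrite("pics/sm.png",cv2.resize(s[195:360,225:375],None,fx=3.6,fy=3.6,interpolation=2))
```

```text
(no output)
```

View pics/tm.png

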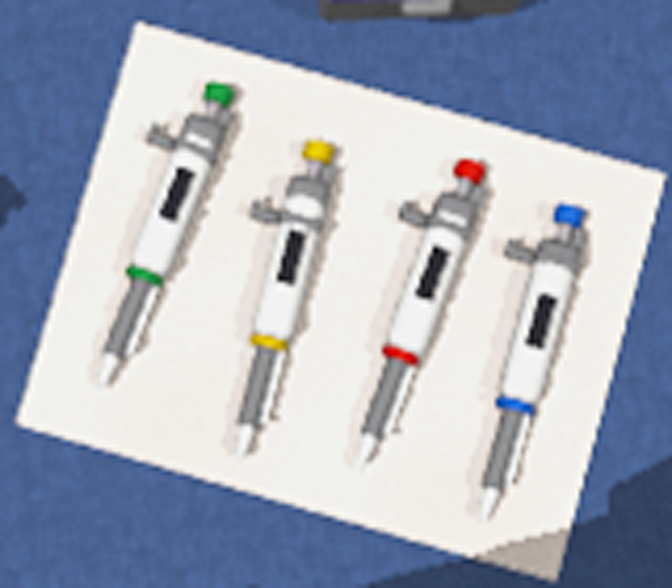

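View pics/ts.png

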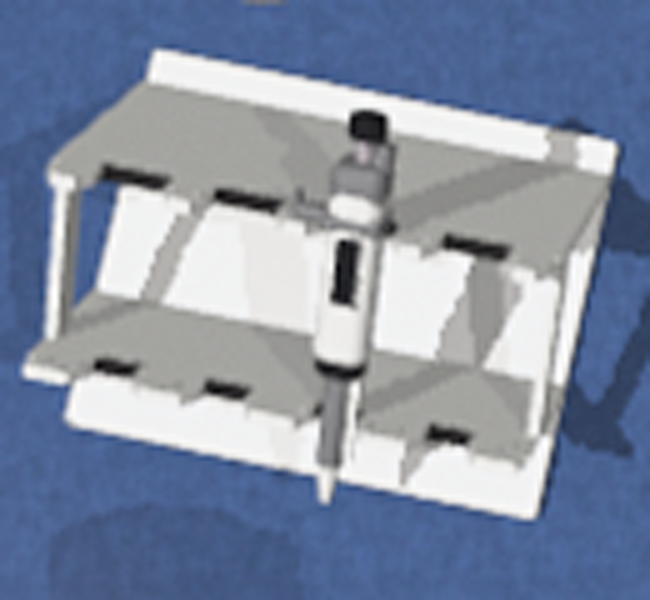

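View pics/sm.png

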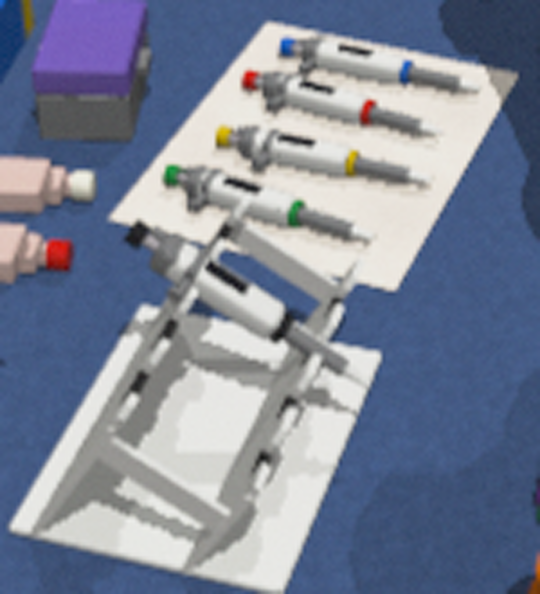

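```bash
cat > h.py <<'E'
import numpy as np,cv2
from station import *
def proj(n,P):
    c=calibration(n); P=np.atleast_2d(P)
    q=(P-c["eye"])@c["orientation"]; q=q@c["camera_matrix"].T
    return q[:,:2]/q[:,2:]
def ray(n,uv):
    c=calibration(n); uv=np.atleast_2d(uv)
    d=np.c_[uv,np.ones(len(uv))]@np.linalg.inv(c["camera_matrix"]).T@c["orientation"].T
    return c["eye"],d
def atz(n,uv,z):
    e,d=ray(n,uv); return e+d*((z-e[2])/d[:,2:])
E
python3 - <<'E'
from h import *
t=cv2.imread("pics/top0.png"); s=cv2.imread("pics/side0.png")
for nm,im,r in(("top",t,(135,160,265,280)),("side",s,(225,250,340,370))):
    x0,y0,x1,y1=r; c=im[y0:y1,x0:x1].astype(int)
    m=(c.max(2)<75)&((c.max(2)-c.min(2))<25)
    n,l,st,ce=cv2.connectedComponentsWithStats(m.astype(np.uint8))
    for i in range(1,n):
        if st[i,4]>4: print(nm,ce[i]+[x0,y0],st[i])
# buttons/collars by hue
for nm,im in(("top",t),("side",s)):
    hsv=cv2.cvtColor(im,cv2.COLOR_BGR2HSV)
    for col,(a,b) in dict(green=(50,75),yellow=(20,32),blue=(104,112),red=(0,4)).items():
        m=cv2.inRange(hsv,(a,150,90),(b,255,255))
        if col=="blue": m=cv2.inRange(hsv,(104,185,120),(112,255,255))
        n,l,st,ce=cv2.connectedComponentsWithStats(m)
        R=(270,165,430,305) if nm=="top" else(250,195,375,270)
        for i in range(1,n):
            if st[i,4]>5 and R[0]<ce[i][0]<R[2] and R[1]<ce[i][1]<R[3]: print(nm,col,ce[i],st[i])
print(atz("top",[(165,171),(258.6,189),(243,263.6),(148.6,243)],.008))
E
```

```text
top [208.20512821 185.02564103] [70 22  7  7 39]
top [161.10344828 195.13793103] [20 33 13  5 29]
top [183.65517241 199.5862069 ] [43 38 13  4 29]
top [212.16666667 205.16666667] [76 44  3  3  6]
top [229.61290323 209.06451613] [89 47 12  5 31]
top [203.53333333 214.06666667] [66 48  6 13 45]
top [157.38888889 233.11111111] [19 72  8  3 18]
top [202.3 233.8] [63 72 10  4 20]
top [179.58823529 237.58823529] [41 76  8  4 17]
top [224.22222222 246.72222222] [86 85  8  4 18]
side [262.52 259.6 ] [35  7  6  6 25]
side [287. 259.] [61  8  3  3  7]
side [287.64 271.64] [58 18 10  8 25]
side [303.2173913  285.52173913] [75 32  7  8 23]
side [271.63636364 285.81818182] [45 34  4  5 11]
side [263.2        300.66666667] [36 48  5  6 15]
side [304.5        306.33333333] [78 55  4  4  6]
side [297.71428571 321.71428571] [71 71  4  3  7]
top green [321.57142857 186.61904762] [319 185   6   5  21]
top green [303.71428571 230.07142857] [300 229   8   4  14]
top yellow [345.32 200.68] [342 199   7   5  25]
top yellow [333.5 246. ] [330 245   8   3  18]
top blue [404.60869565 215.91304348] [402 214   6   5  23]
top blue [391.93333333 260.86666667] [388 260   9   3  15]
top red [381.38461538 205.23076923] [378 203   7   6  26]
top red [364.88235294 249.17647059] [361 248   8   4  17]
side green [272.         242.90909091] [271 241   3   5  11]
side green [306.2 253.5] [305 251   4   6  10]
side yellow [286.28571429 232.14285714] [285 230   4   5  14]
side yellow [321.91666667 239.83333333] [321 237   3   7  12]
side blue [303.85714286 207.28571429] [303 206   3   4   7]
side red [293.90909091 216.54545455] [293 215   3   5  11]
side red [326.4 225.2] [325 223   4   6  10]
[[0.6991304  0.27712316 0.008     ]
 [0.64894307 0.03594007 0.008     ]
 [0.45660154 0.0759392  0.008     ]
 [0.51232333 0.3153075  0.008     ]]
```

```bash
cat > fit.py <<'E'
from h import *
from scipy.optimize import least_squares
c30,s30=np.cos(np.pi/6),.5
def stand_T(p):
    x,y,a=p[:3]; R=np.array([[np.cos(a),-np.sin(a),0],[np.sin(a),np.cos(a),0],[0,0,1]]); return R,np.array([x,y,0])
S=np.array([[c30,0,-s30],[0,1,0],[s30,0,c30]])  # place axes in stand frame
def place(p,k):
    R,t=stand_T(p); o=R@np.array([p[3],(-82.5+55*(k-1))/1000,p[4]])+t; return R@S,o
obs=[("top",4,0,(161.1,195.1)),("top",3,0,(183.7,199.6)),("top",1,0,(229.6,209.06)),
("top",4,1,(157.4,233.1)),("top",3,1,(179.6,237.6)),("top",1,1,(224.2,246.7)),
("side",4,1,(297.7,321.7)),("side",3,1,(304.5,306.3)),("side",3,0,(271.6,285.8)),("side",4,0,(263.2,300.7))]
base=[("top",(1,-1),(258.6,189)),("top",(-1,-1),(243,263.6)),("top",(-1,1),(148.6,243)),
("side",(1,1),(225+10/3.6,195+528/3.6)),("side",(-1,1),(225+285/3.6,195+592/3.6)),("side",(-1,-1),(225+382/3.6,195+352/3.6))]
loc=[np.array([-.003,0,0]),np.array([-.1,0,.005])]
def res(p,full=False):
    r=[]
    for n,k,j,uv in obs:
        R,o=place(p,k); r.append(proj(n,R@loc[j]+o)[0]+(p[6:8] if n=="side" else 0)-uv)
    R,t=stand_T(p)
    for n,(a,b),uv in base:
        r.append(proj(n,R@np.array([.1*a+p[5],.123*b,.008])+t)[0]+(p[6:8] if n=="side" else 0)-uv)
    r=np.array(r)
    if full: return r
    return np.r_[r.ravel(),(p[4]-.1268)/.002,p[5]/.01,p[6:8]/1.]
if __name__=="__main__":
    f=least_squares(res,[.58,.176,-.2,.06,.127,0,0,0],loss="soft_l1")
    print(f.x.round(4),np.degrees(f.x[2])); print(res(f.x,True).round(1).tolist())
    for k in(1,2,3,4): print(k,place(f.x,k)[1].round(4))
    print(place(f.x,1)[0].round(3))
    np.save("p.npy",f.x)
E
python3 fit.py
python3 - <<'E'
from h import *
O=dict(green=((321.57,186.62),(303.71,230.07),(272,242.9),(306.2,253.5)),yellow=((345.32,200.68),(333.5,246),(286.3,232.1),(321.9,239.8)),
blue=((404.6,215.9),(391.9,260.9),(303.86,207.3),None),red=((381.4,205.2),(364.9,249.2),(293.9,216.5),(326.4,225.2)))
for k,(a,b,c,d) in O.items():
    A=atz("top",a,.0165)[0]; B=atz("top",b,.023)[0]; C=atz("side",c,.0155)[0]
    v=A-B; L=np.hypot(v[0],v[1]); print(k,"btn",A.round(4),"collar",B.round(4),"L",L.round(4),"yaw",np.degrees(np.arctan2(v[1],v[0])).round(1),"side btn",C.round(4), None if d is None else atz("side",d,.02)[0].round(4))
E
```

```text
[ 0.5801  0.1774 -0.214   0.0156  0.1308  0.      0.9926  0.2624] -12.261734791405535
[[0.2, -0.0], [0.5, 0.1], [0.3, -0.1], [0.1, 0.2], [0.2, 0.2], [0.2, 0.2], [0.1, 0.2], [0.5, 0.1], [-0.5, 0.4], [-0.5, 0.4], [-0.0, -1.1], [-1.0, 0.1], [-1.4, 1.5], [-0.4, -0.6], [-0.3, -0.4], [0.4, -0.4]]
1 [0.5779 0.0935 0.1308]
2 [0.5895 0.1472 0.1308]
3 [0.6012 0.201  0.1308]
4 [0.6129 0.2547 0.1308]
[[ 0.846  0.212 -0.489]
 [-0.184  0.977  0.106]
 [ 0.5    0.     0.866]]
green btn [ 0.6514 -0.1262  0.0165] collar [ 0.5383 -0.079   0.023 ] L 0.1226 yaw -22.7 side btn [ 0.6511 -0.127   0.0155] [ 0.5387 -0.075   0.02  ]
yellow btn [ 0.614  -0.1865  0.0165] collar [ 0.4967 -0.1537  0.023 ] L 0.1218 yaw -15.6 side btn [ 0.6141 -0.1881  0.0155] [ 0.4965 -0.1483  0.02  ]
blue btn [ 0.5726 -0.3373  0.0165] collar [ 0.457  -0.3002  0.023 ] L 0.1214 yaw -17.8 side btn [ 0.5727 -0.3398  0.0155] None
red btn [ 0.6011 -0.2787  0.0165] collar [ 0.4876 -0.2328  0.023 ] L 0.1225 yaw -22.0 side btn [ 0.6003 -0.2802  0.0155] [ 0.4876 -0.2297  0.02  ]
```

Run:
```python
from h import *
P=dict(green=((.5680,-.0913),-22.7,(163,136)),yellow=((.5268,-.1622),-15.6,(266,211)),blue=((.4864,-.3096),-17.8,(519,250)))
for k,(o,a,uv) in P.items():
    w=atz("top",np.array(uv)/4.2+[270,165],.018)[0][:2]-o; a=np.radians(a); d=np.array([np.cos(a),np.sin(a)])
    print(k,"lug x",w@d,"y",w@[-d[1],d[0]])
t=cv2.imread("pics/top0.png")
cv2.imwrite("pics/l.png",np.hstack([cv2.resize(t[y-14:y+14,x-14:x+14],None,fx=9,fy=9,interpolation=0) for x,y in((312,197),(335,214),(396,224))]))
```

```text
green lug x 0.05178965504841944 y 0.0197334656388159
yellow lug x 0.0457450228519958 y 0.020267937950100175
blue lug x 0.06052117140854974 y 0.020966605689851453
```

View pics/l.png

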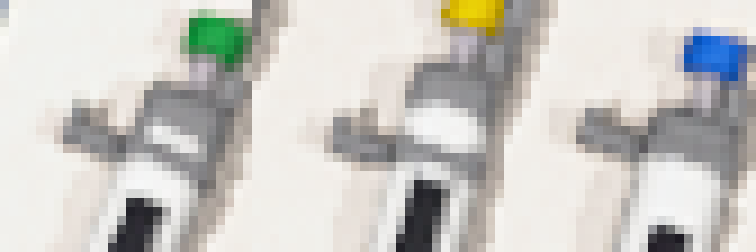

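```bash
cat > g.py <<'E'
import sys
from fit import *
from scipy.spatial.transform import Rotation as Ro
p=np.load("p.npy")
def down(yaw):
    a=np.radians(yaw); x=np.array([np.cos(a),np.sin(a),0]); z=np.array([0,0,-1.]); return np.c_[x,np.cross(z,x),z]
def slope():
    R,_=place(p,1); x=R[:,0]; z=-R[:,2]; return np.c_[x,np.cross(z,x),z]
PIP=dict(green=((.5680,-.0913),-22.7),yellow=((.5268,-.1622),-15.6),blue=((.4864,-.3096),-17.8))
def to(pos,R):
    s=get_state(); T=s["tool_rot"]; d=T.T@(np.array(pos)-s["position"])
    rv=Ro.from_matrix(T.T@R).as_rotvec(degrees=True)
    print("frac shift",(d/.1).round(3),"turn",(rv/360).round(4),"deg",rv.round(1),"| dist",np.linalg.norm(d).round(4))
def mat(c,z): o,a=PIP[c]; to([*o,z],down(a))
def pl(k,x,z,y=0): R,o=place(p,k); to(R@[x,y,z]+o,slope())
def st():
    s=get_state(); R,o=place(p,1)
    print("t",round(s["clock"],2),"F",s["contact_force"].round(2),"F place",(R.T@s["contact_force"]).round(2),"gap",round(s["finger_gap"],4),"pos",s["position"].round(4),"placefr",(R.T@(s["position"]-o)).round(4))
st()
eval(sys.argv[1]) if len(sys.argv)>1 else 0
E
python3 g.py 'mat("blue",.15)'; python3 g.py 'mat("blue",.028)'
```

```text
t 0.1 F [-0.46 -0.09 -0.43] F place [-0.58 -0.19 -0.16] gap 0.0939 pos [ 0.1442 -0.6333  0.2265] placefr [-0.1854 -0.8023  0.2176]
frac shift [ 4.054 -2.395  0.77 ] turn [-0.0003  0.      0.0851] deg [-0.1  0.  30.6] | dist 0.4772
t 0.1 F [-0.46 -0.09 -0.43] F place [-0.58 -0.19 -0.16] gap 0.0939 pos [ 0.1442 -0.6333  0.2265] placefr [-0.1854 -0.8023  0.2176]
frac shift [ 4.054 -2.393  1.99 ] turn [-0.0003  0.      0.0851] deg [-0.1  0.  30.6] | dist 0.5111
```

```bash
python3 -m pendant '[1,-0.6,0.1,0,0,0,0.55, 1,-0.6,0.1,0,0,0,0.55, 1,-0.6,0.1,0,0,0,0.55]' 
python3 -m pendant '[1,-0.6,0.1,0,0,0,0.55, 1,-0.6,0.1,0,0,0,0.55, 1,-0.6,0.1,0,0,0,0.55]' 
python3 -m pendant '[1,-0.6,0.1,0,0,0,0.55, 1,-0.6,0.1,0,0,0,0.55, 1,-0.6,0.1,0,0,0,0.55]' 
python3 g.py 'mat("blue",.12)'
```

```text
clock: 0.4
position: [0.2306, -0.5494, 0.2153]
tool_rot: [[0.974, 0.225, -0.0], [0.225, -0.974, 0.005], [0.001, -0.005, -1.0]]
contact_force: [-0.4, -0.6, 0.7]
finger_gap: 0.0733
clock: 0.7
position: [0.3163, -0.4658, 0.2049]
tool_rot: [[0.974, 0.227, -0.0], [0.227, -0.974, 0.006], [0.001, -0.006, -1.0]]
contact_force: [0.1, 0.4, -0.3]
finger_gap: 0.0527
clock: 1.0
position: [0.4018, -0.3819, 0.1947]
tool_rot: [[0.973, 0.23, -0.001], [0.23, -0.973, 0.007], [0.001, -0.007, -1.0]]
contact_force: [-0.3, -1.2, -0.6]
finger_gap: 0.0518
t 1.0 F [-0.32 -1.23 -0.57] F place [-0.33 -1.27 -0.47] gap 0.0518 pos [ 0.4018 -0.3819  0.1947] placefr [-0.0296 -0.502   0.0909]
frac shift [ 0.989 -0.504  0.752] turn [-0.0012  0.0001  0.0864] deg [-0.4  0.1 31.1] | dist 0.134
```

```bash
python3 -m pendant '[0.99,-0.5,0.75,-0.001,0,0.086,0.55, 0.99,-0.5,0.75,-0.001,0,0.086,0.55, 0.99,-0.5,0.75,-0.001,0,0.086,0.55, 0.99,-0.5,0.75,-0.001,0,0.086,0.55, 0.99,-0.5,0.75,-0.001,0,0.086,0.55, 0.99,-0.5,0.75,-0.001,0,0.086,0.55]' 
python3 g.py 'mat("blue",.028)'
python3 - <<'E'
from h import *
cv2.imwrite("pics/a1.png",cv2.resize(camera("side")[150:350,200:420,::-1],None,fx=3,fy=3))
E
```

```text
clock: 1.6
position: [0.4867, -0.3105, 0.1204]
tool_rot: [[0.953, -0.302, -0.0], [-0.302, -0.953, 0.001], [-0.001, -0.001, -1.0]]
contact_force: [1.0, -0.3, 0.1]
finger_gap: 0.052
t 1.6 F [ 1.02 -0.26  0.07] F place [ 0.94 -0.03 -0.46] gap 0.052 pos [ 0.4867 -0.3105  0.1204] placefr [-0.008  -0.4142 -0.0073]
frac shift [-0.005 -0.008  0.924] turn [-0.0001  0.0001  0.0006] deg [-0.   0.   0.2] | dist 0.0924
```

View pics/a1.png

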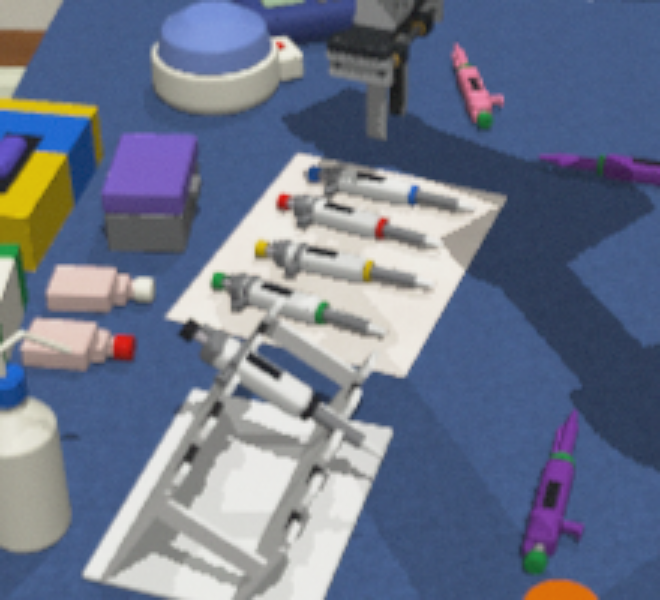

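The picture shows the open fingers (crop px 375,130) above the blue pipette (375,185), clear of red (340,215). Descending and gripping.

```bash
python3 -m pendant '[0,-0.01,0.5,0,0,0,0.55, 0,-0.01,0.92,0,0,0,0.55, 0,-0.01,0.92,0,0,0,0.55, 0,-0.01,0.92,0,0,0,0.25, 0,-0.01,0.92,0,0,0,0.2, 0,-0.01,0.92,0,0,0,0.2, 0,-0.01,0.92,0,0,0,0.2, 0,-0.01,0.92,0,0,0,0.2]' 15
python3 -m pendant '[0,0,-0.4,0,0,0,0.2, 0,0,-1,0,0,0,0.2, 0,0,-1,0,0,0,0.2]'
python3 -m pendant '[0,0,-1,0,0,0,0.2, 0,0,-1,0,0,0,0.2, 0,0,-1,0,0,0,0.2]'
python3 g.py 'pl(4,-.05+.012,.1)'
python3 - <<'E'
from h import *
cv2.imwrite("pics/a2.png",camera("top")[:,:,::-1])
E
```

```text
clock: 2.45
position: [0.4872, -0.3105, 0.0297]
tool_rot: [[0.953, -0.302, 0.001], [-0.302, -0.953, -0.001], [0.001, 0.001, -1.0]]
contact_force: [-1.7, -0.7, 4.2]
finger_gap: 0.0257
clock: 2.75
position: [0.4898, -0.3126, 0.1359]
tool_rot: [[0.953, -0.302, 0.008], [-0.302, -0.953, -0.008], [0.01, 0.005, -1.0]]
contact_force: [0.9, -1.3, -0.4]
finger_gap: 0.026
clock: 3.05
position: [0.4914, -0.3138, 0.2429]
tool_rot: [[0.953, -0.302, 0.017], [-0.302, -0.953, -0.016], [0.021, 0.01, -1.0]]
contact_force: [-0.1, 0.1, 0.5]
finger_gap: 0.0258
t 3.05 F [-0.14  0.09  0.5 ] F place [0.12 0.06 0.52] gap 0.0258 pos [ 0.4914 -0.3138  0.2429] placefr [ 0.0578 -0.4164  0.096 ]
frac shift [-1.392 -5.714  0.358] turn [ 0.0056  0.08   -0.0139] deg [ 2.  28.8 -5. ] | dist 0.5892
```

View pics/a2.png

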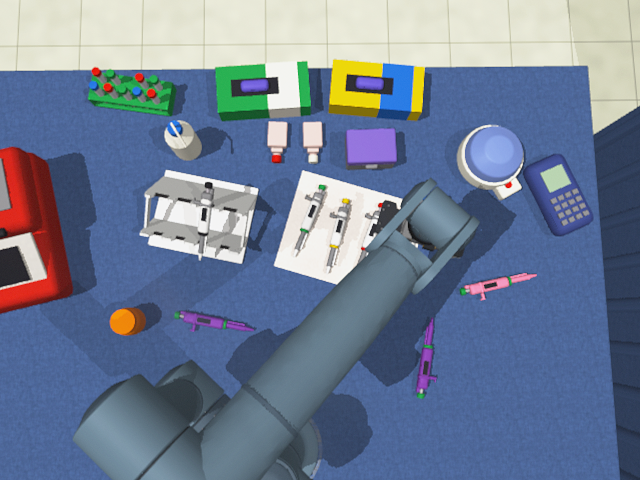

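```bash
python3 -m pendant '[-0.2,-0.5,-0.3,0.0056,0.08,-0.014,0.2, -0.2,-1,-0.3,0.0056,0.08,-0.014,0.2, -0.2,-1,-0.3,0.0056,0.08,-0.014,0.2, -0.2,-1,-0.3,0.0056,0.08,-0.014,0.2, -0.2,-1,-0.3,0.0056,0.08,-0.014,0.2]'
python3 g.py 'pl(4,-.038,.15)'
```

```text
clock: 3.6
position: [0.4991, -0.2095, 0.265]
tool_rot: [[0.85, -0.212, 0.482], [-0.187, -0.977, -0.1], [0.492, -0.005, -0.87]]
contact_force: [-0.3, -1.6, -0.7]
finger_gap: 0.0257
t 3.6 F [-0.28 -1.57 -0.72] F place [-0.3  -1.6  -0.66] gap 0.0257 pos [ 0.4991 -0.2095  0.265 ] placefr [ 0.0562 -0.3128  0.1225]
frac shift [-0.955 -4.777 -0.246] turn [-0.0007  0.0014 -0.0003] deg [-0.2  0.5 -0.1] | dist 0.4878
```

```bash
python3 -m pendant '[0,-0.5,-0.05,0,0,0,0.2, 0,-1,-0.05,0,0.001,0,0.2, 0,-1,-0.05,0,0.001,0,0.2]'
python3 -m pendant '[0,-0.5,-0.05,0,0,0,0.2, 0,-1,-0.05,0,0,0,0.2, 0,-1,-0.05,0,0,0,0.2]'
python3 -m pendant '[0,-0.5,-0.05,0,0,0,0.2, 0,-1,-0.05,0,0,0,0.2, 0,-1,-0.05,0,0,0,0.2]'
python3 -m pendant '[0,-0.5,-0.05,0,0,0,0.2, 0,-1,-0.05,0,0,0,0.2, 0,-1,-0.05,0,0,0,0.2]'
python3 g.py 'pl(4,-.038,.1)'
```

```text
clock: 3.9
position: [0.5182, -0.1065, 0.2682]
tool_rot: [[0.85, -0.206, 0.485], [-0.182, -0.979, -0.096], [0.495, -0.006, -0.869]]
contact_force: [-0.0, -0.5, -1.1]
finger_gap: 0.026
clock: 4.2
position: [0.5367, -0.0041, 0.2721]
tool_rot: [[0.852, -0.2, 0.483], [-0.177, -0.98, -0.093], [0.492, -0.007, -0.871]]
contact_force: [-0.3, -0.4, -1.7]
finger_gap: 0.026
clock: 4.5
position: [0.5547, 0.0977, 0.2761]
tool_rot: [[0.855, -0.195, 0.481], [-0.173, -0.981, -0.09], [0.49, -0.006, -0.872]]
contact_force: [-0.6, -1.1, -1.0]
finger_gap: 0.026
clock: 4.8
position: [0.5726, 0.1987, 0.2799]
tool_rot: [[0.856, -0.192, 0.479], [-0.17, -0.981, -0.089], [0.488, -0.005, -0.873]]
contact_force: [-0.2, -0.3, -1.8]
finger_gap: 0.0258
t 4.8 F [-0.17 -0.35 -1.78] F place [-0.97 -0.37 -1.5 ] gap 0.0258 pos [0.5726 0.1987 0.2799] placefr [0.0508 0.1017 0.1429]
frac shift [-0.872 -0.64   0.451] turn [-0.0023  0.0023  0.0024] deg [-0.8  0.8  0.9] | dist 0.1172
```

```bash
python3 -m pendant '[-0.4,-0.3,0.1,-0.002,0.002,0.002,0.2, -0.87,-0.64,0.45,-0.002,0.002,0.002,0.2, -0.87,-0.64,0.45,-0.002,0.002,0.002,0.2, -0.87,-0.64,0.45,-0.002,0.002,0.002,0.2, -0.87,-0.64,0.45,-0.002,0.002,0.002,0.2]'
python3 g.py 'pl(4,-.038,.05)'
python3 - <<'E'
from h import *
a=camera("side"); b=camera("top")
cv2.imwrite("pics/a3.png",np.hstack([cv2.resize(a[200:370,220:380,::-1],(480,510)),cv2.resize(b[130:290,110:270,::-1],(320,320),interpolation=2).repeat(1,0)] if 0 else [cv2.resize(a[200:370,220:360,::-1],(400,486)),cv2.resize(b[130:300,125:265,::-1],(400,486))]))
E
```

```text
clock: 5.3
position: [0.5329, 0.2708, 0.1985]
tool_rot: [[0.848, -0.211, 0.487], [-0.182, -0.978, -0.105], [0.498, 0.001, -0.867]]
contact_force: [0.0, -0.2, -1.3]
finger_gap: 0.0259
t 5.3 F [ 0.05 -0.16 -1.3 ] F place [-0.58 -0.14 -1.16] gap 0.0259 pos [0.5329 0.2708 0.1985] placefr [-0.0367  0.1637  0.0995]
frac shift [-0.012 -0.013  0.495] turn [-0.0001  0.0004  0.0003] deg [-0.   0.1  0.1] | dist 0.0495
```

View pics/a3.png

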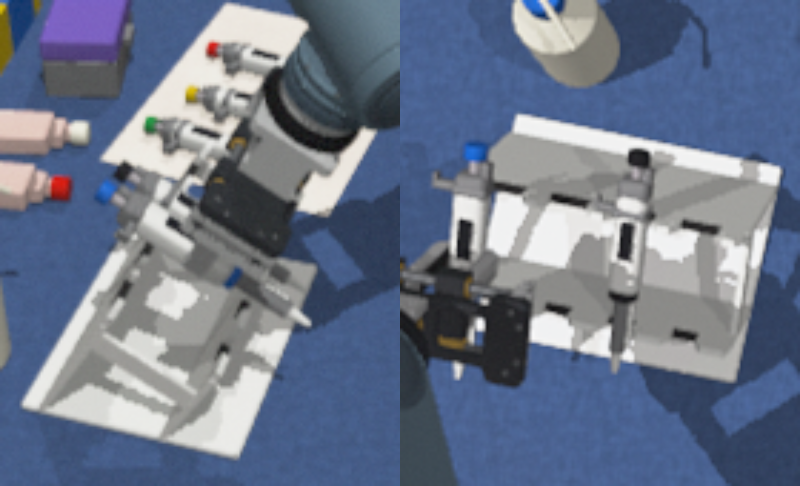

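```bash
cat > chk.py <<'E'
from fit import *
p=np.load("p.npy")
HS=dict(blue=((104,185,120),(112,255,255)),yellow=((20,150,90),(32,255,255)),green=((50,150,90),(75,255,255)))
def chk(col,k,axz=.0157,save=None):
    """compare button pixel with the prediction, held pipette: TCP at origin, axz above axis"""
    s=get_state(); T=s["tool_rot"]; B=s["position"]+T@[.0905,0,axz]
    for n in("top","side"):
        im=camera(n); hsv=cv2.cvtColor(im,cv2.COLOR_RGB2HSV); m=cv2.inRange(hsv,*HS[col])
        u=proj(n,B)[0]; q,l,st,ce=cv2.connectedComponentsWithStats(m)
        L=sorted([(np.hypot(*(ce[i]-u)),st[i,4],(ce[i]-u).round(1).tolist()) for i in range(1,q) if st[i,4]>5])[:2]
        print(n,"pred",u.round(1),"obs-pred",L)
E
python3 -c "
from chk import *
chk('blue',4)"
python3 -m pendant '[-0.01,-0.01,0.25,0,0,0,0.2, -0.01,-0.01,0.49,0,0,0,0.2, -0.01,-0.01,0.49,0,0,0,0.2]'
python3 g.py 'pl(4,-.038,.028)'
```

```text
top pred [151. 182.] obs-pred [(np.float64(0.5165825914807197), np.int32(46), [-0.2, 0.5]), (np.float64(55.888429836313), np.int32(41), [19.3, -52.5])]
side pred [255.3 266.2] obs-pred [(np.float64(0.6801609375260381), np.int32(31), [0.7, -0.2]), (np.float64(55.650955933291726), np.int32(135), [-54.3, 12.1])]
clock: 5.8
position: [0.5567, 0.2658, 0.1555]
tool_rot: [[0.847, -0.213, 0.486], [-0.185, -0.977, -0.106], [0.498, 0.0, -0.867]]
contact_force: [-0.3, 0.0, -2.2]
finger_gap: 0.0258
t 5.8 F [-0.29  0.01 -2.23] F place [-1.36 -0.05 -1.79] gap 0.0258 pos [0.5567 0.2658 0.1555] placefr [-0.0372  0.1638  0.05  ]
frac shift [-0.007 -0.012  0.22 ] turn [ 0.0001  0.0004 -0.0001] deg [ 0.   0.2 -0. ] | dist 0.0221
```

```bash
python3 -m pendant '[0,-0.01,0.07,0,0,0,0.2, 0,-0.01,0.14,0,0,0,0.2, 0,-0.01,0.14,0,0,0,0.2, 0,-0.01,0.14,0,0,0,0.2]' >/dev/null; python3 g.py 
python3 -m pendant '[0,0,0.02,0,0,0,0.2, 0,0,0.04,0,0,0,0.2, 0,0,0.04,0,0,0,0.2]' >/dev/null; python3 g.py
python3 -m pendant '[0,0,0.02,0,0,0,0.2, 0,0,0.02,0,0,0,0.2, 0,0,0.02,0,0,0,0.2]' >/dev/null; python3 g.py
```

```text
t 6.2 F [ 0.05  0.24 -1.74] F place [-0.87  0.25 -1.51] gap 0.0258 pos [0.5638 0.2654 0.1438] placefr [-0.037   0.165   0.0364]
t 6.5 F [ 0.09 -0.18 -1.48] F place [-0.63 -0.15 -1.34] gap 0.026 pos [0.5657 0.265  0.1403] placefr [-0.037   0.165   0.0324]
t 6.8 F [-0.19 -1.04 -1.15] F place [-0.55 -1.06 -1.01] gap 0.0261 pos [0.5667 0.2648 0.1385] placefr [-0.0371  0.165   0.0303]
```

```bash
for i in 1; do python3 -m pendant '[0,0,0.01,0,0,0,0.2, 0,0,0.01,0,0,0,0.2]' >/dev/null; python3 g.py 
python3 -m pendant '[0,0,0.01,0,0,0,0.2, 0,0,0.01,0,0,0,0.2]' >/dev/null; python3 g.py; 
python3 -m pendant '[0,0,0.01,0,0,0,0.2, 0,0,0.01,0,0,0,0.2]' >/dev/null; python3 g.py; done
```

```text
t 7.0 F [-0.12  0.48 -1.58] F place [-0.98  0.45 -1.26] gap 0.0258 pos [0.5671 0.2646 0.1375] placefr [-0.0372  0.1649  0.0292]
t 7.2 F [-0.47  0.84 -0.44] F place [-0.77  0.72 -0.07] gap 0.0262 pos [0.5676 0.2645 0.1365] placefr [-0.0373  0.1649  0.0281]
t 7.4 F [-0.33  0.58 -0.35] F place [-0.56  0.5  -0.08] gap 0.0258 pos [0.568  0.2643 0.1354] placefr [-0.0374  0.1648  0.0269]
```

```bash
python3 -m pendant '[0,0,0.008,0,0,0,0.2, 0,0,0.008,0,0,0,0.2]' >/dev/null; python3 g.py 
python3 -m pendant '[0,0,0.008,0,0,0,0.2, 0,0,0.008,0,0,0,0.2]' >/dev/null; python3 g.py
```

```text
t 7.6 F [-0.5  -0.54 -0.52] F place [-0.58 -0.64 -0.26] gap 0.0261 pos [0.5684 0.2642 0.1346] placefr [-0.0375  0.1648  0.026 ]
t 7.8 F [-0.28  0.03 -0.42] F place [-0.45 -0.04 -0.22] gap 0.026 pos [0.5688 0.264  0.1337] placefr [-0.0376  0.1647  0.0251]
```

```bash
python3 -m pendant '[0,0,0.008,0,0,0,0.2, 0,0,0.008,0,0,0,0.2]' >/dev/null; python3 g.py 
python3 -m pendant '[0,0,0.008,0,0,0,0.2, 0,0,0.008,0,0,0,0.2]' >/dev/null; python3 g.py
python3 - <<'E'
from h import *
a=camera("side"); b=camera("top")
cv2.imwrite("pics/a4.png",np.hstack([cv2.resize(a[240:350,225:325,::-1],(400,440)),cv2.resize(b[165:265,135:225,::-1],(400,440))]))
from chk import *
chk('blue',4)
E
```

```text
t 8.0 F [-0.1  -1.17 -1.47] F place [-0.61 -1.16 -1.34] gap 0.0259 pos [0.5691 0.2639 0.1329] placefr [-0.0377  0.1647  0.0242]
t 8.2 F [ 0.04  0.08 -1.12] F place [-0.54  0.08 -0.98] gap 0.0259 pos [0.5695 0.2638 0.1321] placefr [-0.0377  0.1646  0.0233]
top pred [162.3 173.5] obs-pred [(np.float64(0.4275558406740161), np.int32(39), [-0.4, 0.2]), (np.float64(44.7749697295229), np.int32(41), [8.0, -44.1])]
side pred [243.1 286.2] obs-pred [(np.float64(0.469217149892803), np.int32(27), [0.5, -0.1]), (np.float64(42.781697952298444), np.int32(135), [-42.0, -8.0])]
```

View pics/a4.png

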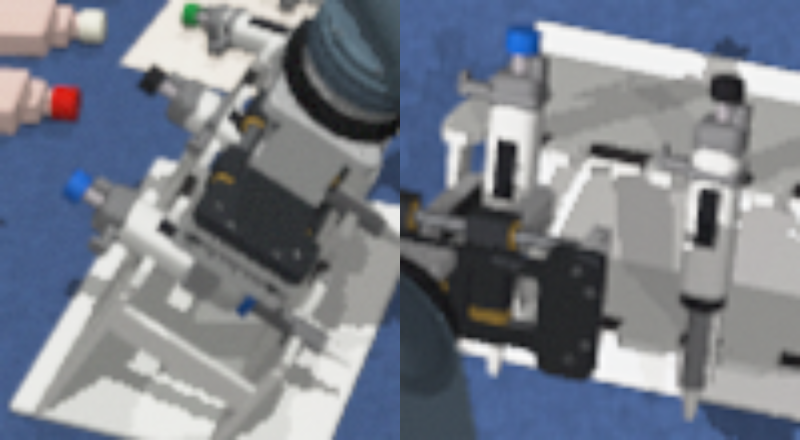

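The blue pipette lies along the notches in both views, its button where a free hold predicts it (≤0.5 px), so the floor is not yet reached. Keep lowering.

```bash
python3 -m pendant '[0,0,0.01,0,0,0,0.2, 0,0,0.01,0,0,0,0.2]' >/dev/null; python3 g.py 
python3 -m pendant '[0,0,0.01,0,0,0,0.2, 0,0,0.01,0,0,0,0.2]' >/dev/null; python3 g.py
python3 -m pendant '[0,0,0.01,0,0,0,0.2, 0,0,0.01,0,0,0,0.2]' >/dev/null; python3 g.py
```

```text
t 8.6 F [-5.39  0.33  3.91] F place [-2.67 -0.82  6.05] gap 0.0255 pos [0.5698 0.2638 0.132 ] placefr [-0.0375  0.1647  0.023 ]
t 8.8 F [-9.02 -0.2   6.65] F place [-4.27 -2.11 10.15] gap 0.0255 pos [0.5698 0.2639 0.1319] placefr [-0.0376  0.1648  0.023 ]
t 9.0 F [-9.79 -0.4   7.87] F place [-4.28 -2.47 11.55] gap 0.0255 pos [0.5699 0.2639 0.1319] placefr [-0.0375  0.1648  0.023 ]
```

```bash
python3 -m pendant '[0,0,0,0,0,0,0.2, 0,0,0,0,0,0,0.2]' >/dev/null; python3 g.py 
python3 -m pendant '[-0.02,0,0,0,0,0,0.2, -0.04,0,0,0,0,0,0.2,-0.04,0,0,0,0,0,0.2]' >/dev/null; python3 g.py
```

```text
t 9.2 F [-0.83  0.53  0.  ] F place [-0.8   0.35  0.46] gap 0.026 pos [0.57   0.264  0.1321] placefr [-0.0374  0.1649  0.0231]
t 9.5 F [-0.22  0.19  0.93] F place [0.24 0.14 0.94] gap 0.0257 pos [0.5664 0.2648 0.13  ] placefr [-0.0416  0.165   0.0231]
```

```bash
python3 -m pendant '[-0.03,0,0,0,0,0,0.2, -0.06,0,0,0,0,0,0.2,-0.06,0,0,0,0,0,0.2]' >/dev/null; python3 g.py
python3 -m pendant '[-0.015,0,0,0,0,0,0.2,-0.015,0,0,0,0,0,0.2]' >/dev/null; python3 g.py
python3 -m pendant '[-0.015,0,0,0,0,0,0.2,-0.015,0,0,0,0,0,0.2]' >/dev/null; python3 g.py
python3 -m pendant '[-0.015,0,0,0,0,0,0.2,-0.015,0,0,0,0,0,0.2]' >/dev/null; python3 g.py
```

```text
t 9.8 F [-1.65  1.54  1.14] F place [-1.11  1.15  1.96] gap 0.0258 pos [0.5608 0.266  0.1267] placefr [-0.0482  0.165   0.0231]
t 10.0 F [-2.21  0.85  1.64] F place [-1.21  0.36  2.59] gap 0.0259 pos [0.5592 0.2664 0.1258] placefr [-0.0501  0.165   0.0231]
t 10.2 F [-0.62  0.53  1.  ] F place [-0.12  0.38  1.22] gap 0.026 pos [0.5578 0.2667 0.125 ] placefr [-0.0517  0.165   0.0231]
t 10.4 F [-1.18  0.74  0.26] F place [-1.    0.47  0.88] gap 0.0258 pos [0.5564 0.267  0.1241] placefr [-0.0534  0.165   0.0231]
```

```bash
python3 -m pendant '[-0.012,0,0,0,0,0,0.2,-0.012,0,0,0,0,0,0.2]' >/dev/null; python3 g.py
python3 -m pendant '[-0.012,0,0,0,0,0,0.2,-0.012,0,0,0,0,0,0.2]' >/dev/null; python3 g.py
python3 -m pendant '[-0.012,0,0,0,0,0,0.2,-0.012,0,0,0,0,0,0.2]' >/dev/null; python3 g.py
```

```text
t 10.6 F [-0.3  -0.67  0.65] F place [ 0.2  -0.72  0.64] gap 0.0255 pos [0.5553 0.2672 0.1235] placefr [-0.0547  0.165   0.0232]
t 10.8 F [-1.52 -1.19  0.89] F place [-0.62 -1.48  1.38] gap 0.0258 pos [0.5542 0.2675 0.1228] placefr [-0.056   0.165   0.0232]
t 11.0 F [ 0.51 -1.07  0.14] F place [ 0.7  -0.93 -0.24] gap 0.0255 pos [0.5532 0.2677 0.1223] placefr [-0.0572  0.165   0.0232]
```

```bash
python3 -m pendant '[-0.012,0,0,0,0,0,0.2,-0.012,0,0,0,0,0,0.2]' >/dev/null; python3 g.py
python3 -m pendant '[-0.012,0,0,0,0,0,0.2,-0.012,0,0,0,0,0,0.2]' >/dev/null; python3 g.py
python3 -m pendant '[-0.012,0,0,0,0,0,0.2,-0.012,0,0,0,0,0,0.2]' >/dev/null; python3 g.py
```

```text
t 11.2 F [ 4.66 -1.   -0.36] F place [ 3.94  0.01 -2.7 ] gap 0.0261 pos [0.553  0.2679 0.1224] placefr [-0.0573  0.1652  0.0234]
t 11.4 F [ 6.16 -2.16 -0.26] F place [ 5.48 -0.8  -3.47] gap 0.026 pos [0.5528 0.268  0.1224] placefr [-0.0575  0.1652  0.0235]
t 11.6 F [ 5.19 -3.26  0.32] F place [ 5.16 -2.08 -2.6 ] gap 0.0263 pos [0.5527 0.2682 0.1225] placefr [-0.0575  0.1653  0.0237]
```

Run:
```python
from h import *
a=camera("side"); b=camera("top")
cv2.imwrite("pics/a5.png",np.hstack([cv2.resize(a[270:350,225:300,::-1],(400,427)),cv2.resize(b[165:245,140:215,::-1],(400,427))]))
from chk import *
chk('blue',4)
```

```text
top pred [161.3 181.6] obs-pred [(np.float64(0.20625056842276368), np.int32(34), [0.0, 0.2]), (np.float64(52.94645939981659), np.int32(41), [9.0, -52.2])]
side pred [250.2 290.8] obs-pred [(np.float64(0.5387856970777207), np.int32(31), [0.5, -0.1]), (np.float64(50.837695226889615), np.int32(137), [-49.2, -12.6])]
```

View pics/a5.png

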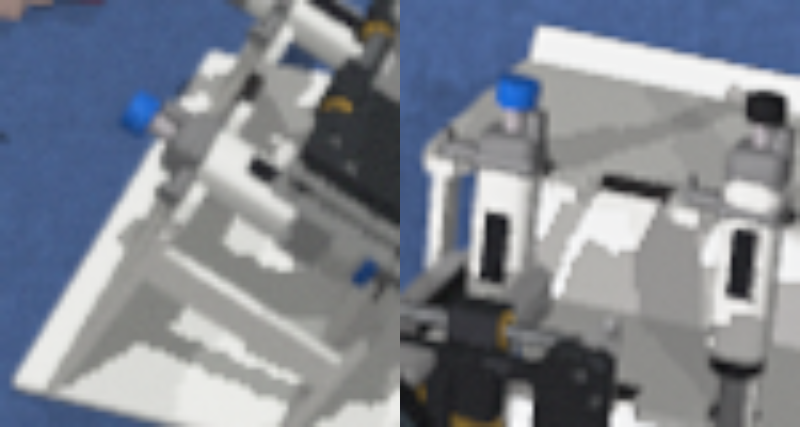

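The catch: resisting force rose to 5 N at place x −57.4 mm and the motion stopped; top picture shows the blue finger rest at the comb's upper face. Relax, release.

```bash
python3 -m pendant '[0,0,0.003,0,0,0,0.2, 0,0,0.003,0,0,0,0.2]' >/dev/null; python3 g.py
python3 -m pendant '[0,0,0.003,0,0,0,0.3, 0,0,0.003,0,0,0,0.42, 0,0,0.003,0,0,0,0.42, 0,0,0.003,0,0,0,0.42]' >/dev/null; python3 g.py
python3 -m pendant '[0,0,-0.3,0,0,0,0.42, 0,0,-0.8,0,0,0,0.42, 0,0,-0.8,0,0,0,0.42]' >/dev/null; python3 g.py
cat > pose.py <<'E'
from chk import *
def pose(col):
    hs=HS[col]; r={}
    for n in("top","side"):
        im=camera(n); hsv=cv2.cvtColor(im,cv2.COLOR_RGB2HSV); m=cv2.inRange(hsv,*hs); q,l,st,ce=cv2.connectedComponentsWithStats(m)
        R=(140,165,265,275) if n=="top" else(225,250,345,350)
        r[n]=[ce[i].round(1).tolist()+[int(st[i,4])] for i in range(1,q) if st[i,4]>5 and R[0]<ce[i][0]<R[2] and R[1]<ce[i][1]<R[3]]
    print(r)
E
python3 - <<'E'
from pose import *
pose("blue")
a=camera("side"); b=camera("top")
cv2.imwrite("pics/a6.png",np.hstack([cv2.resize(a[250:350,225:319,::-1],(400,427)),cv2.resize(b[165:265,140:234,::-1],(400,427))]))
E
```

```text
t 12.0 F [ 4.38 -1.48 -0.11] F place [ 3.92 -0.52 -2.39] gap 0.0257 pos [0.5529 0.268  0.1223] placefr [-0.0574  0.1653  0.0234]
t 12.4 F [ 0.65  1.22 -0.18] F place [ 0.24  1.33 -0.34] gap 0.0394 pos [0.5527 0.268  0.1217] placefr [-0.0579  0.1652  0.023 ]
t 12.7 F [0.65 1.05 0.35] F place [0.54 1.16 0.1 ] gap 0.0397 pos [0.515  0.2788 0.1979] placefr [-0.0537  0.1678  0.1085]
{'top': [[161.4, 181.8, 34]], 'side': [[250.9, 290.5, 29], [293.9, 319.0, 10]]}
```

View pics/a6.png

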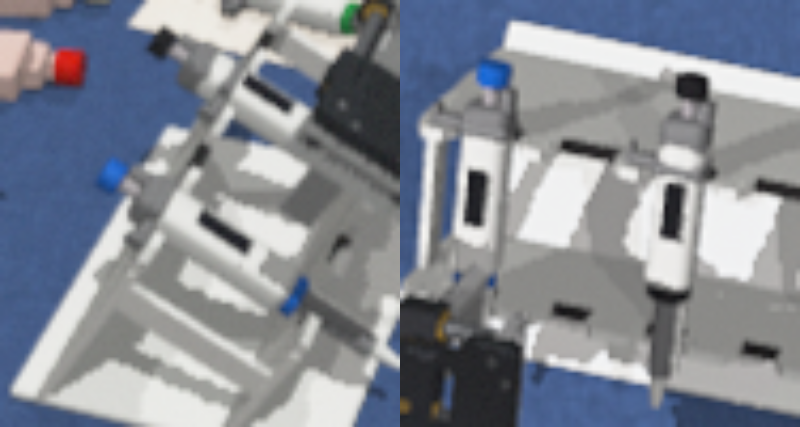

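Blue sits parallel to the slope in both notches (top px 161,182), lug at the comb. Next yellow.

```bash
python3 -m pendant '[0,0.3,-0.6,0,0,0,0.5, 0,1,-0.7,0,-0.04,0,0.5, 0,1,-0.7,0,-0.08,0,0.5, 0,1,-0.7,0,-0.08,0,0.5, 0,1,-0.7,0,-0.08,0,0.5]'; python3 g.py 'mat("yellow",.2)'
```

```text
clock: 13.4
position: [0.459, 0.1846, 0.2505]
tool_rot: [[0.976, -0.218, 0.014], [-0.218, -0.976, -0.005], [0.014, 0.002, -1.0]]
contact_force: [-0.7, 0.1, -0.7]
finger_gap: 0.0473
t 13.4 F [-0.71  0.09 -0.67] F place [-0.95 -0.06 -0.22] gap 0.0473 pos [0.459  0.1846 0.2505] placefr [-0.0575  0.0638  0.1714]
frac shift [1.411 3.235 0.531] turn [ 0.0002 -0.0023  0.0083] deg [ 0.1 -0.8  3. ] | dist 0.3569
```

```bash
python3 -m pendant '[0.2,0.5,0,0,0,0,0.55, 0.45,1,0,0,-0.002,0.008,0.55, 0.45,1,0,0,-0.002,0.008,0.55]' >/dev/null
python3 -m pendant '[0.2,0.5,0,0,0,0,0.55, 0.45,1,0,0,0,0,0.55, 0.45,1,0,0,0,0,0.55]'>/dev/null
python3 -m pendant '[0.2,0.5,0,0,0,0,0.55, 0.45,1,0.3,0,0,0,0.55, 0.45,1,0.3,0,0,0,0.55]'>/dev/null
python3 g.py 'mat("yellow",.12)'
```

```text
t 14.3 F [ 0.28 -0.1  -1.03] F place [-0.26 -0.04 -1.03] gap 0.0516 pos [ 0.5123 -0.1486  0.2157] placefr [ 0.0316 -0.2505  0.0799]
frac shift [0.184 0.088 0.956] turn [ 0.0004  0.0012 -0.0017] deg [ 0.2  0.4 -0.6] | dist 0.0978
```

```bash
python3 -m pendant '[0.18,0.09,0.4,0,0.001,-0.002,0.55, 0.18,0.09,0.95,0,0.001,-0.002,0.55, 0.18,0.09,0.95,0,0.001,-0.002,0.55, 0.18,0.09,0.95,0,0.001,-0.002,0.55]' >/dev/null
python3 g.py 'mat("yellow",.028)'
python3 - <<'E'
from h import *
cv2.imwrite("pics/b1.png",cv2.resize(camera("side")[170:330,230:390,::-1],None,fx=3.5,fy=3.5))
E
```

```text
t 14.7 F [-0.46 -0.22  0.54] F place [-0.08 -0.31  0.67] gap 0.0516 pos [ 0.5254 -0.1607  0.1192] placefr [-0.0034 -0.2595 -0.0114]
frac shift [0.023 0.01  0.912] turn [0.0002 0.0009 0.0005] deg [0.1 0.3 0.2] | dist 0.0912
```

View pics/b1.png

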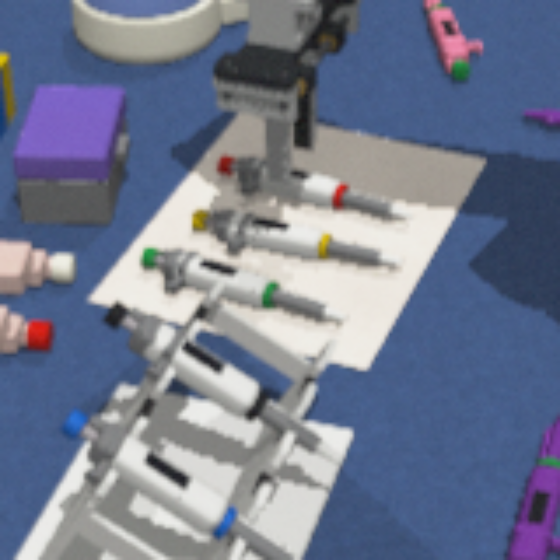

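The gripper hangs above the yellow handle (its fingertips at crop px 280,190 appear over red only through parallax); blue on the stand lies flat like black.

```bash
python3 -m pendant '[0.02,0.01,0.5,0,0.001,0,0.55, 0.02,0.01,0.92,0,0.001,0,0.55, 0.02,0.01,0.92,0,0.001,0,0.55, 0.02,0.01,0.92,0,0.001,0,0.25, 0.02,0.01,0.92,0,0.001,0,0.2, 0.02,0.01,0.92,0,0.001,0,0.2, 0.02,0.01,0.92,0,0.001,0,0.2, 0.02,0.01,0.92,0,0.001,0,0.2]' 15
python3 -m pendant '[0,0,-0.4,0,0,0,0.2, 0,0,-1,0,0,0,0.2, 0,0,-1,0,0,0,0.2]' >/dev/null
python3 -m pendant '[0,0,-1,0,0,0,0.2, 0,0,-1,0,0,0,0.2, 0,0,-1,0,0,0,0.2]'
python3 g.py 'pl(3,-.03,.15)'
```

```text
clock: 15.55
position: [0.5301, -0.1641, 0.0321]
tool_rot: [[0.964, -0.266, 0.008], [-0.266, -0.964, -0.006], [0.009, 0.003, -1.0]]
contact_force: [-1.6, 0.8, 6.7]
finger_gap: 0.0261
clock: 16.15
position: [0.5338, -0.1657, 0.2464]
tool_rot: [[0.964, -0.266, 0.029], [-0.265, -0.964, -0.017], [0.033, 0.009, -0.999]]
contact_force: [0.8, -0.2, -0.0]
finger_gap: 0.0256
t 16.15 F [ 0.82 -0.24 -0.02] F place [ 0.73 -0.06 -0.45] gap 0.0256 pos [ 0.5338 -0.1657  0.2464] placefr [ 0.0682 -0.2626  0.0941]
frac shift [-1.331 -3.658 -0.069] turn [ 0.0038  0.0782 -0.0081] deg [ 1.4 28.1 -2.9] | dist 0.3894
```

```bash
python3 -m pendant '[-0.2,-0.5,-0.3,0.004,0.078,-0.008,0.2, -0.2,-0.9,-0.3,0.004,0.078,-0.008,0.2, -0.2,-0.9,-0.3,0.004,0.078,-0.008,0.2, -0.2,-0.9,-0.3,0.004,0.078,-0.008,0.2, -0.2,-0.9,-0.3,0.004,0.078,-0.008,0.2]' >/dev/null
python3 g.py 'pl(3,-.03,.15)'
python3 -c "
from chk import *
chk('yellow',3,.018)"
```

```text
t 16.65 F [ 0.25 -0.26 -1.31] F place [-0.39 -0.2  -1.28] gap 0.0254 pos [ 0.5356 -0.0719  0.2724] placefr [ 0.0655 -0.1706  0.1258]
frac shift [-0.958 -2.806 -0.233] turn [-0.0003  0.0007 -0.0001] deg [-0.1  0.2 -0. ] | dist 0.2974
top pred [308.4 171.1] obs-pred [(np.float64(1.873037035290542), np.int32(49), [-0.7, 1.7]), (np.float64(93.45362436069125), np.int32(2086), [44.5, -82.2])]
side pred [274.8 167. ] obs-pred [(np.float64(1.2718209190210954), np.int32(20), [1.2, 0.5]), (np.float64(45.710542905933764), np.int32(13), [38.5, 24.7])]
```

```bash
python3 -m pendant '[0,-0.5,-0.05,0,0,0,0.2, 0,-1,-0.05,0,0,0,0.2, 0,-1,-0.05,0,0,0,0.2]' >/dev/null
python3 -m pendant '[0,-0.5,-0.05,0,0,0,0.2, 0,-1,-0.05,0,0,0,0.2, 0,-1,-0.05,0,0,0,0.2]' >/dev/null
python3 -m pendant '[-0.3,-0.4,0,0,0,0,0.2, -0.6,-0.75,0,0,0,0,0.2, -0.6,-0.75,0,0,0,0,0.2]' >/dev/null
python3 g.py 'pl(3,-.027,.08)'
```

```text
t 17.65 F [-0.37 -0.49 -1.22] F place [-0.84 -0.56 -0.92] gap 0.0261 pos [0.5385 0.2183 0.2508] placefr [0.0038 0.1136 0.1365]
frac shift [-0.302  0.037  0.568] turn [-0.0012  0.0017  0.0019] deg [-0.4  0.6  0.7] | dist 0.0644
```

```bash
python3 -m pendant '[-0.3,0.04,0.2,-0.001,0.002,0.002,0.2, -0.3,0.04,0.57,-0.001,0.002,0.002,0.2, -0.3,0.04,0.57,-0.001,0.002,0.002,0.2, -0.3,0.04,0.57,-0.001,0.002,0.002,0.2]' >/dev/null
python3 g.py 'pl(3,-.027,.035)'
python3 - <<'E'
from chk import *
chk('yellow',3,.018)
a=camera("side"); b=camera("top")
cv2.imwrite("pics/b2.png",np.hstack([cv2.resize(a[240:350,225:325,::-1],(400,440)),cv2.resize(b[165:265,145:235,::-1],(400,440))]))
E
```

```text
t 18.05 F [ 0.2   0.31 -1.53] F place [-0.65  0.35 -1.39] gap 0.0259 pos [0.5405 0.2128 0.1867] placefr [-0.0256  0.1086  0.0794]
frac shift [-0.015 -0.014  0.444] turn [ 0.0001 -0.0002 -0.0003] deg [ 0.  -0.1 -0.1] | dist 0.0445
top pred [179.6 179.9] obs-pred [(np.float64(1.6084108947079496), np.int32(42), [-0.4, 1.6]), (np.float64(67.22373942659695), np.int32(16), [-7.6, 66.8])]
side pred [257.1 255.5] obs-pred [(np.float64(1.5913560455015934), np.int32(28), [1.5, 0.6]), (np.float64(52.69568950564154), np.int32(20), [44.5, 28.2])]
```

View pics/b2.png

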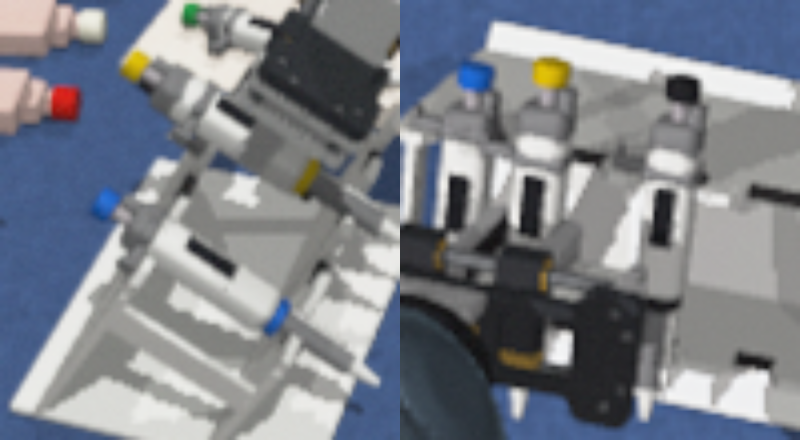

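Yellow hangs over place 3 parallel to its neighbours (button at top px 179,181), lug clear of blue. Lower.

```bash
python3 -m pendant '[-0.015,-0.013,0.2,0,0,0,0.2, -0.015,-0.013,0.42,0,0,0,0.2, -0.015,-0.013,0.48,0,0,0,0.2, -0.015,-0.013,0.48,0,0,0,0.2]' >/dev/null
python3 g.py
python3 -m pendant '[0,0,0.015,0,0,0,0.2, 0,0,0.025,0,0,0,0.2, 0,0,0.025,0,0,0,0.2]' >/dev/null; python3 g.py
python3 -m pendant '[0,0,0.015,0,0,0,0.2, 0,0,0.015,0,0,0,0.2]' >/dev/null; python3 g.py
```

```text
t 18.65 F [-0.45  0.42  0.39] F place [-0.27  0.32  0.6 ] gap 0.0261 pos [0.5636 0.2103 0.147 ] placefr [-0.0254  0.1111  0.0334]
t 18.95 F [-0.4   0.02 -1.56] F place [-1.12 -0.06 -1.15] gap 0.0257 pos [0.565  0.2103 0.1456] placefr [-0.0249  0.1114  0.0315]
t 19.15 F [-0.48  1.08 -1.53] F place [-1.37  0.95 -0.98] gap 0.0256 pos [0.5658 0.2102 0.1445] placefr [-0.0248  0.1115  0.0302]
```

```bash
python3 -m pendant '[0,0.01,0.015,0,0,0,0.2, 0,0.01,0.025,0,0,0,0.2,0,0.01,0.025,0,0,0,0.2]' >/dev/null; python3 g.py
python3 -m pendant '[0,0,0.01,0,0,0,0.2, 0,0,0.01,0,0,0,0.2]' >/dev/null; python3 g.py
python3 -m pendant '[0,0,0.01,0,0,0,0.2, 0,0,0.01,0,0,0,0.2]' >/dev/null; python3 g.py
python3 -m pendant '[0,0,0.01,0,0,0,0.2, 0,0,0.01,0,0,0,0.2]' >/dev/null; python3 g.py
```

```text
t 19.45 F [-0.21 -0.12 -1.09] F place [-0.71 -0.16 -0.86] gap 0.0255 pos [0.5668 0.2089 0.1422] placefr [-0.0249  0.1104  0.0275]
t 19.65 F [-0.59  0.31 -1.73] F place [-1.42  0.18 -1.18] gap 0.0258 pos [0.5672 0.2087 0.141 ] placefr [-0.0251  0.1103  0.0263]
t 19.85 F [-2.31  0.4   0.56] F place [-1.75 -0.1   1.66] gap 0.0258 pos [0.5677 0.2087 0.1404] placefr [-0.0249  0.1104  0.0256]
t 20.05 F [-9.48  0.11  8.89] F place [-3.6  -1.91 12.35] gap 0.0261 pos [0.5679 0.2087 0.1403] placefr [-0.0249  0.1105  0.0254]
```

```bash
python3 -m pendant '[0,0,0,0,0,0,0.2, 0,0,0,0,0,0,0.2]' >/dev/null; python3 g.py 
python3 -m pendant '[-0.02,0,0,0,0,0,0.2, -0.05,0,0,0,0,0,0.2,-0.05,0,0,0,0,0,0.2]' >/dev/null; python3 g.py
python3 -m pendant '[-0.015,0,0,0,0,0,0.2,-0.015,0,0,0,0,0,0.2]' >/dev/null; python3 g.py
python3 -m pendant '[-0.015,0,0,0,0,0,0.2,-0.015,0,0,0,0,0,0.2]' >/dev/null; python3 g.py
python3 -m pendant '[-0.015,0,0,0,0,0,0.2,-0.015,0,0,0,0,0,0.2]' >/dev/null; python3 g.py
```

```text
t 20.25 F [-2.38 -0.61  1.59] F place [-1.1  -1.1   2.47] gap 0.0259 pos [0.568  0.2089 0.1405] placefr [-0.0247  0.1106  0.0255]
t 20.55 F [-0.44  0.11  1.03] F place [0.12 0.01 1.12] gap 0.0259 pos [0.5637 0.2099 0.1379] placefr [-0.0298  0.1107  0.0255]
t 20.75 F [-0.7 -0.2  0.3] F place [-0.4  -0.35  0.57] gap 0.0264 pos [0.5624 0.2102 0.1371] placefr [-0.0314  0.1107  0.0255]
t 20.95 F [-0.76  0.02  0.46] F place [-0.41 -0.14  0.77] gap 0.0259 pos [0.561  0.2105 0.1363] placefr [-0.033   0.1108  0.0255]
t 21.15 F [-0.32  0.5   0.79] F place [0.03 0.42 0.89] gap 0.026 pos [0.5596 0.2108 0.1355] placefr [-0.0347  0.1107  0.0254]
```

```bash
for i in 1; do python3 -m pendant '[-0.012,0,0,0,0,0,0.2,-0.012,0,0,0,0,0,0.2]' >/dev/null; python3 g.py
python3 -m pendant '[-0.012,0,0,0,0,0,0.2,-0.012,0,0,0,0,0,0.2]' >/dev/null; python3 g.py
python3 -m pendant '[-0.012,0,0,0,0,0,0.2,-0.012,0,0,0,0,0,0.2]' >/dev/null; python3 g.py
python3 -m pendant '[-0.012,0,0,0,0,0,0.2,-0.012,0,0,0,0,0,0.2]' >/dev/null; python3 g.py; done
```

```text
t 21.35 F [-0.77 -0.57  1.1 ] F place [ 0.   -0.72  1.27] gap 0.0259 pos [0.5585 0.2111 0.1348] placefr [-0.036   0.1108  0.0255]
t 21.55 F [-0.89  0.4   0.12] F place [-0.77  0.2   0.58] gap 0.0257 pos [0.5573 0.2113 0.1341] placefr [-0.0374  0.1108  0.0255]
t 21.75 F [-0.94  0.5  -0.42] F place [-1.09  0.29  0.15] gap 0.0254 pos [0.5562 0.2116 0.1335] placefr [-0.0387  0.1108  0.0255]
t 21.95 F [ 2.38 -1.01  1.15] F place [ 2.78 -0.48 -0.27] gap 0.0261 pos [0.5555 0.2118 0.1331] placefr [-0.0395  0.1109  0.0255]
```

Contact beginning at −39.3 mm, as predicted; confirm.

```bash
python3 -m pendant '[-0.01,0,0,0,0,0,0.2,-0.01,0,0,0,0,0,0.2]' >/dev/null; python3 g.py
python3 -m pendant '[-0.01,0,0.002,0,0,0,0.2,-0.01,0,0.002,0,0,0,0.2]' >/dev/null; python3 g.py
python3 -m pendant '[0,0,0.002,0,0,0,0.2, 0,0,0.002,0,0,0,0.2]' >/dev/null; python3 g.py
python3 -m pendant '[0,0,0.002,0,0,0,0.3, 0,0,0.002,0,0,0,0.42, 0,0,0.002,0,0,0,0.42, 0,0,0.002,0,0,0,0.42]' >/dev/null; python3 g.py
python3 -m pendant '[0,0,-0.3,0,0,0,0.42, 0,0,-0.8,0,0,0,0.42, 0,0,-0.8,0,0,0,0.42]' >/dev/null; python3 g.py
python3 - <<'E'
from pose import *
pose("yellow")
a=camera("side"); b=camera("top")
cv2.imwrite("pics/b3.png",np.hstack([cv2.resize(a[250:350,225:319,::-1],(400,427)),cv2.resize(b[165:265,140:234,::-1],(400,427))]))
E
```

```text
t 22.15 F [ 5.13 -1.91 -1.28] F place [ 4.05 -0.78 -3.81] gap 0.0262 pos [0.5555 0.2119 0.1332] placefr [-0.0395  0.1109  0.0256]
t 22.35 F [ 5.73 -1.88 -0.77] F place [ 4.81 -0.62 -3.66] gap 0.0258 pos [0.5555 0.2119 0.1331] placefr [-0.0396  0.1109  0.0255]
t 22.55 F [ 1.46 -1.72  1.45] F place [ 2.28 -1.37  0.36] gap 0.0257 pos [0.5555 0.2119 0.133 ] placefr [-0.0396  0.1109  0.0254]
t 22.95 F [-0.05  0.1  -0.11] F place [-0.12  0.08 -0.06] gap 0.0394 pos [0.5553 0.2119 0.1325] placefr [-0.04    0.1109  0.0251]
t 23.25 F [ 0.61 -0.33  0.51] F place [ 0.83 -0.19  0.11] gap 0.0395 pos [0.517  0.222  0.2083] placefr [-0.0364  0.1126  0.1106]
{'top': [[184.9, 180.5, 41], [164.0, 257.5, 8]], 'side': [[254.4, 273.0, 28], [296.0, 300.7, 21]]}
```

View pics/b3.png

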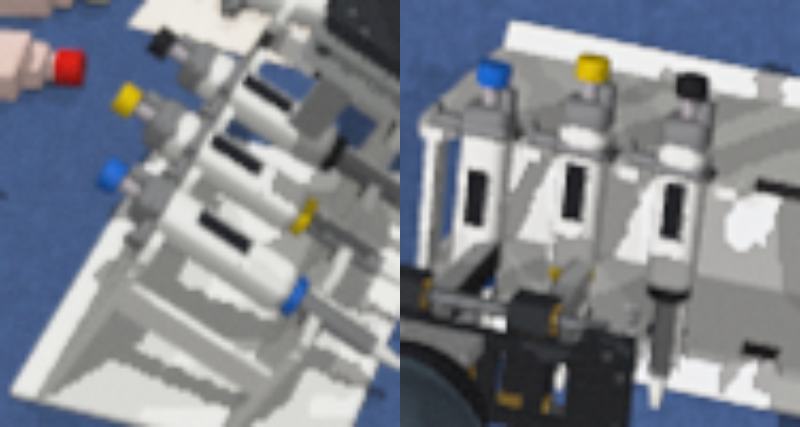

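Yellow lies in place 3 parallel to black and blue, lug at the comb (top px 185,180). Now green.

```bash
python3 -m pendant '[0,0.3,-0.6,0,0,0,0.5, 0.2,1,-0.6,0,-0.04,0,0.5, 0.2,1,-0.6,0,-0.08,0,0.5, 0.2,1,-0.6,0,-0.08,0,0.5, 0.2,1,-0.6,0,-0.08,0,0.5]'>/dev/null; python3 g.py 'mat("green",.15)'
python3 -m pendant '[0.2,0.5,0,0,0,0,0.55, 0.4,1,0,0,-0.002,0.02,0.55, 0.4,1,0,0,-0.002,0.02,0.55]' >/dev/null; python3 g.py 'mat("green",.15)'
```

```text
t 23.95 F [-1.01 -0.38 -0.69] F place [-1.13 -0.59 -0.14] gap 0.0472 pos [0.4822 0.1229 0.2611] placefr [-0.0212  0.0084  0.1628]
frac shift [1.277 1.908 1.136] turn [-0.0007 -0.0036  0.0282] deg [-0.3 -1.3 10.2] | dist 0.2561
t 24.25 F [ 0.14  0.22 -1.02] F place [-0.43  0.24 -0.93] gap 0.0514 pos [0.4998 0.0126 0.2597] placefr [ 0.0133 -0.0957  0.1412]
frac shift [0.991 0.744 1.101] turn [-0.0005 -0.001   0.0071] deg [-0.2 -0.4  2.6] | dist 0.1657
```

```bash
python3 -m pendant '[0.4,0.3,0.2,0,0,0,0.55, 0.99,0.74,0.9,0,-0.001,0.007,0.55, 0.99,0.74,0.9,0,-0.001,0.007,0.55, 0.99,0.74,0.9,0,-0.001,0.007,0.55,0.99,0.74,0.9,0,-0.001,0.007,0.55]'>/dev/null; python3 g.py 'mat("green",.11)'
python3 -m pendant '[0,0,0.5,0,0,0,0.55,0,0,0.5,0,0,0,0.55]'>/dev/null; python3 g.py 'mat("green",.027)'
```

```text
t 24.75 F [0.29 0.41 0.6 ] F place [0.47 0.46 0.42] gap 0.0516 pos [ 0.5667 -0.0909  0.1671] placefr [ 0.0426 -0.1826  0.0173]
frac shift [0.017 0.001 0.571] turn [-0.0005  0.001  -0.    ] deg [-0.2  0.4 -0. ] | dist 0.0571
t 24.95 F [-0.31  0.4  -0.97] F place [-0.82  0.32 -0.64] gap 0.0519 pos [ 0.5629 -0.0882  0.113 ] placefr [ 0.0119 -0.1807 -0.0274]
frac shift [0.072 0.012 0.858] turn [-0.0005  0.0025  0.0002] deg [-0.2  0.9  0.1] | dist 0.0862
```

```bash
python3 -m pendant '[0.04,0.01,0.4,0,0.0025,0,0.55, 0.07,0.01,0.8,0,0.0025,0,0.55, 0.07,0.01,0.85,0,0.0025,0,0.55, 0.07,0.01,0.85,0,0.0025,0,0.55]'>/dev/null; python3 g.py 'mat("green",.028)'
```

```text
t 25.35 F [ 0.13 -0.04  0.41] F place [ 0.32 -0.01  0.28] gap 0.0514 pos [ 0.568  -0.0903  0.029 ] placefr [-0.0254 -0.1817 -0.1029]
frac shift [0.004 0.009 0.01 ] turn [-0.0005  0.      0.0004] deg [-0.2  0.   0.1] | dist 0.0014
```

```bash
python3 -m pendant '[0,0.008,0.01,0,0,0,0.25, 0,0.008,0.01,0,0,0,0.2, 0,0.008,0.01,0,0,0,0.2, 0,0.008,0.01,0,0,0,0.2, 0,0.008,0.01,0,0,0,0.2]' 15 >/dev/null; python3 g.py
python3 -m pendant '[0,0,-0.4,0,0,0,0.2, 0,0,-1,0,0,0,0.2, 0,0,-1,0,0,0,0.2]' >/dev/null
python3 -m pendant '[-0.2,0,-0.8,0,0,0,0.2, -0.4,0,-1,0,0,0,0.2, -0.4,0,-1,0,0,0,0.2]'
python3 g.py 'pl(1,-.035,.12)'
```

```text
t 25.85 F [-0.84  0.48  6.72] F place [2.56 0.29 6.28] gap 0.0259 pos [ 0.5686 -0.0914  0.0295] placefr [-0.0244 -0.1827 -0.1029]
clock: 26.45
position: [0.5345, -0.0775, 0.24]
tool_rot: [[0.923, -0.383, 0.02], [-0.383, -0.924, -0.004], [0.02, -0.004, -1.0]]
contact_force: [0.3, 0.0, -1.0]
finger_gap: 0.026
t 26.45 F [ 0.29  0.02 -1.03] F place [-0.27  0.08 -1.04] gap 0.026 pos [ 0.5345 -0.0775  0.24  ] placefr [ 0.0494 -0.1763  0.0976]
frac shift [-1.148 -1.583  0.212] turn [ 0.0071  0.0799 -0.028 ] deg [  2.6  28.8 -10.1] | dist 0.1967
```

```bash
python3 -m pendant '[-0.3,-0.3,-0.3,0.007,0.08,-0.028,0.2, -0.6,-0.6,-0.3,0.007,0.08,-0.028,0.2, -0.7,-0.8,-0.2,0.007,0.08,-0.028,0.2, -0.7,-0.8,-0.2,0.007,0.08,-0.028,0.2, -0.7,-0.8,-0.2,0.007,0.08,-0.028,0.2]' >/dev/null
python3 g.py 'pl(1,-.033,.12)'
```

```text
t 26.95 F [ 0.26 -0.26 -0.72] F place [-0.09 -0.2  -0.78] gap 0.0259 pos [0.4974 0.0246 0.2552] placefr [ 0.0067 -0.0844  0.1397]
frac shift [-0.395 -0.845  0.199] turn [0.     0.0007 0.0003] deg [0.  0.3 0.1] | dist 0.0954
```

```bash
python3 -m pendant '[-0.2,-0.4,0.1,0,0.001,0,0.2, -0.39,-0.84,0.2,0,0.001,0,0.2, -0.39,-0.84,0.2,0,0.001,0,0.2, -0.39,-0.84,0.2,0,0.001,0,0.2]' >/dev/null
python3 g.py 'pl(1,-.033,.035)'
python3 - <<'E'
from chk import *
chk('green',1,.0155)
a=camera("side"); b=camera("top")
cv2.imwrite("pics/c2.png",np.hstack([cv2.resize(a[220:350,225:344,::-1],(400,440)),cv2.resize(b[165:275,165:265,::-1],(400,440))]))
E
```

```text
t 27.35 F [ 0.34 -0.6  -0.62] F place [ 0.09 -0.51 -0.76] gap 0.0259 pos [0.4918 0.1122 0.2175] placefr [-0.0329 -0.      0.1191]
frac shift [ 0.    -0.001  0.841] turn [0.0001 0.0002 0.0005] deg [0.  0.1 0.2] | dist 0.0841
top pred [222.6 198.5] obs-pred [(np.float64(0.8084594307717478), np.int32(44), [-0.2, 0.8]), (np.float64(110.83331068251213), np.int32(1651), [15.7, -109.7])]
side pred [282.9 221.4] obs-pred [(np.float64(0.7957871173779584), np.int32(21), [0.6, -0.5]), (np.float64(97.56328268239113), np.int32(133), [-96.9, 11.5])]
```

View pics/c2.png

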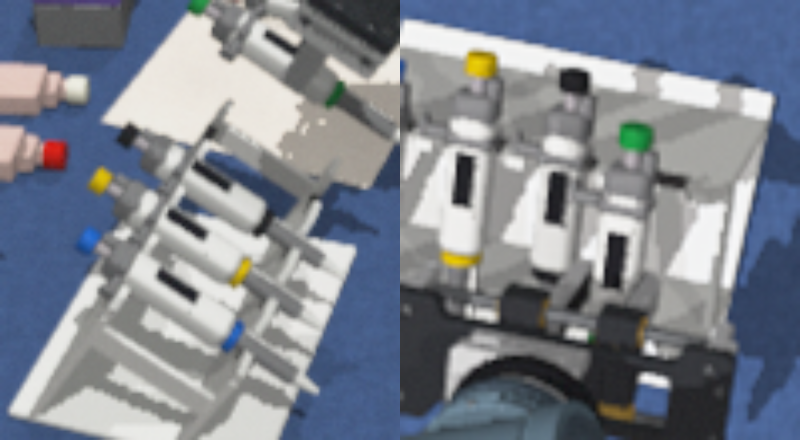

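Green hangs over place 1, parallel to the others (button 222,199 top), lug clear of black. Lower.

```bash
python3 -m pendant '[0,0,0.3,0,0,0,0.2, 0,0,0.6,0,0,0,0.2, 0,0,0.8,0,0,0,0.2, 0,0,0.86,0,0,0,0.2, 0,0,0.86,0,0,0,0.2, 0,0,0.86,0,0,0,0.2]' >/dev/null
python3 g.py 'pl(1,-.033,.025)'
python3 -m pendant '[0,0,0.02,0,0,0,0.2, 0,0,0.03,0,0,0,0.2, 0,0,0.03,0,0,0,0.2]' >/dev/null; python3 g.py 'pl(1,-.033,.025)'
```

```text
t 28.15 F [ 0.23 -0.84 -0.87] F place [-0.09 -0.77 -0.96] gap 0.0262 pos [0.5353 0.1004 0.146 ] placefr [-0.0297 -0.0023  0.0347]
frac shift [-0.033 -0.023  0.097] turn [ 0.0003 -0.0006 -0.0003] deg [ 0.1 -0.2 -0.1] | dist 0.0105
t 28.45 F [-0.25  0.33 -0.65] F place [-0.6   0.27 -0.41] gap 0.0263 pos [0.5369 0.1001 0.1439] placefr [-0.0293 -0.0022  0.0321]
frac shift [-0.037 -0.022  0.071] turn [ 0.0002 -0.0008 -0.0003] deg [ 0.1 -0.3 -0.1] | dist 0.0083
```

```bash
python3 -m pendant '[-0.03,-0.02,0.02,0,-0.001,0,0.2, -0.03,-0.02,0.05,0,-0.001,0,0.2, -0.03,-0.02,0.06,0,-0.001,0,0.2,-0.03,-0.02,0.06,0,-0.001,0,0.2]' >/dev/null; python3 g.py 
python3 -m pendant '[0,0,0.01,0,0,0,0.2, 0,0,0.01,0,0,0,0.2]' >/dev/null; python3 g.py
python3 -m pendant '[0,0,0.01,0,0,0,0.2, 0,0,0.01,0,0,0,0.2]' >/dev/null; python3 g.py
python3 -m pendant '[0,0,0.01,0,0,0,0.2, 0,0,0.01,0,0,0,0.2]' >/dev/null; python3 g.py
```

```text
t 28.85 F [ 0.31 -0.54 -0.94] F place [-0.1  -0.46 -1.02] gap 0.0258 pos [0.5376 0.102  0.1368] placefr [-0.0326 -0.0002  0.0258]
t 29.05 F [ 0.45  0.65 -0.99] F place [-0.23  0.73 -1.01] gap 0.026 pos [0.5381 0.1018 0.1358] placefr [-0.0327 -0.0003  0.0247]
t 29.25 F [ 0.27  0.61 -0.81] F place [-0.29  0.65 -0.77] gap 0.0257 pos [0.5386 0.1017 0.1349] placefr [-0.0327 -0.0003  0.0236]
t 29.45 F [-3.94 -0.08  3.65] F place [-1.49 -0.92  5.08] gap 0.0258 pos [0.5391 0.1016 0.1343] placefr [-0.0326 -0.0003  0.0228]
```

```bash
python3 -m pendant '[0,0,0.003,0,0,0,0.2, 0,0,0.003,0,0,0,0.2]' >/dev/null; python3 g.py 
python3 -m pendant '[-0.03,0,0,0,0,0,0.2, -0.06,0,0,0,0,0,0.2,-0.06,0,0,0,0,0,0.2]' >/dev/null; python3 g.py
python3 -m pendant '[-0.015,0,0,0,0,0,0.2,-0.015,0,0,0,0,0,0.2]' >/dev/null; python3 g.py
python3 -m pendant '[-0.015,0,0,0,0,0,0.2,-0.015,0,0,0,0,0,0.2]' >/dev/null; python3 g.py
python3 -m pendant '[-0.015,0,0,0,0,0,0.2,-0.015,0,0,0,0,0,0.2]' >/dev/null; python3 g.py
```

```text
t 29.65 F [-5.54 -0.1   4.63] F place [-2.35 -1.27  6.7 ] gap 0.0255 pos [0.5391 0.1016 0.1343] placefr [-0.0325 -0.0003  0.0228]
t 29.95 F [-1.45  0.07  1.37] F place [-0.55 -0.24  1.9 ] gap 0.0258 pos [0.5337 0.1029 0.1311] placefr [-0.0389 -0.0002  0.0229]
t 30.15 F [-0.37  0.61  1.61] F place [0.38 0.52 1.64] gap 0.0259 pos [0.5323 0.1032 0.1303] placefr [-0.0406 -0.0002  0.0229]
t 30.35 F [ 0.12 -0.13  0.54] F place [ 0.4  -0.1   0.39] gap 0.0262 pos [0.531  0.1035 0.1295] placefr [-0.0422 -0.0002  0.0228]
t 30.55 F [-0.75  0.66  0.17] F place [-0.67  0.48  0.59] gap 0.0262 pos [0.5296 0.1038 0.1287] placefr [-0.0438 -0.0002  0.0228]
```

```bash
python3 -m pendant '[-0.012,0,0,0,0,0,0.2,-0.012,0,0,0,0,0,0.2]' >/dev/null; python3 g.py
python3 -m pendant '[-0.012,0,0,0,0,0,0.2,-0.012,0,0,0,0,0,0.2]' >/dev/null; python3 g.py
python3 -m pendant '[-0.012,0,0,0,0,0,0.2,-0.012,0,0,0,0,0,0.2]' >/dev/null; python3 g.py
python3 -m pendant '[-0.012,0,0,0,0,0,0.2,-0.012,0,0,0,0,0,0.2]' >/dev/null; python3 g.py
```

```text
t 30.75 F [-0.34  0.6   0.84] F place [0.03 0.52 0.96] gap 0.0256 pos [0.5284 0.1041 0.128 ] placefr [-0.0452 -0.0002  0.0229]
t 30.95 F [-0.93 -0.37  0.97] F place [-0.24 -0.56  1.25] gap 0.0258 pos [0.5273 0.1043 0.1273] placefr [-0.0465 -0.0002  0.0229]
t 31.15 F [-0.39 -0.16  1.51] F place [ 0.46 -0.24  1.48] gap 0.0259 pos [0.5262 0.1045 0.1266] placefr [-0.0478 -0.0002  0.0229]
t 31.35 F [ 4.11 -1.7  -0.82] F place [ 3.39 -0.79 -2.9 ] gap 0.026 pos [0.5258 0.1047 0.1266] placefr [-0.0482 -0.0001  0.023 ]
```

Caught at −48.2 mm. Confirm, relax, release.

```bash
python3 -m pendant '[-0.01,0,0.002,0,0,0,0.2,-0.01,0,0.002,0,0,0,0.2]' >/dev/null; python3 g.py
python3 -m pendant '[-0.01,0,0.002,0,0,0,0.2,-0.01,0,0.002,0,0,0,0.2]' >/dev/null; python3 g.py
python3 -m pendant '[0,0,0.002,0,0,0,0.2, 0,0,0.002,0,0,0,0.2]' >/dev/null; python3 g.py
python3 -m pendant '[0,0,0.002,0,0,0,0.3, 0,0,0.002,0,0,0,0.42, 0,0,0.002,0,0,0,0.42, 0,0,0.002,0,0,0,0.42]' >/dev/null; python3 g.py
python3 -m pendant '[0,0,-0.3,0,0,0,0.42, 0,0,-0.8,0,0,0,0.42, 0,0,-0.8,0,0,0,0.42]' >/dev/null
python3 -m pendant '[-0.1,0.3,-0.5,0,0,0,0.42, -0.1,1,-1,0,0,0,0.42, -0.1,1,-1,0,0,0,0.42, -0.1,1,-1,0,0,0,0.42]' >/dev/null
python3 -m pendant '[-0.1,1,-0.3,0,0,0,0.42, -0.1,1,-0.3,0,0,0,0.42, -0.1,1,-0.3,0,0,0,0.42]' >/dev/null
python3 -m pendant '[-0.1,1,0,0,0,0,0.42, -0.1,1,0,0,0,0,0.42, -0.1,1,0,0,0,0,0.42]' >/dev/null
python3 g.py
python3 - <<'E'
from pose import *
for c in HS: print(c); pose(c)
a=camera("side"); b=camera("top")
cv2.imwrite("pics/d.png",np.hstack([cv2.resize(a[240:350,225:325,::-1],(400,440)),cv2.resize(b[165:275,145:245,::-1],(400,440))]))
cv2.imwrite("pics/d2.png",b[:,:,::-1])
E
```

```text
t 31.55 F [ 6.3  -1.83 -0.93] F place [ 5.21 -0.45 -4.08] gap 0.026 pos [0.5258 0.1048 0.1265] placefr [-0.0483 -0.0001  0.023 ]
t 31.75 F [ 4.89 -1.9  -0.46] F place [ 4.26 -0.82 -2.99] gap 0.0259 pos [0.5258 0.1048 0.1265] placefr [-0.0483 -0.      0.023 ]
t 31.95 F [ 1.58 -0.87  2.75] F place [ 2.87 -0.51  1.51] gap 0.026 pos [0.5258 0.1048 0.1264] placefr [-0.0483 -0.      0.0229]
t 32.35 F [-0.81 -0.28 -0.22] F place [-0.74 -0.44  0.18] gap 0.0391 pos [0.5255 0.1048 0.1258] placefr [-0.0489 -0.0001  0.0225]
t 33.65 F [-0.29  0.36 -0.52] F place [-0.57  0.29 -0.27] gap 0.0398 pos [ 0.3373 -0.1696  0.3022] placefr [-0.0695 -0.3082  0.238 ]
blue
{'top': [[161.4, 181.8, 34], [156.6, 230.8, 13]], 'side': [[250.8, 290.3, 28], [294.1, 318.8, 12]]}
yellow
{'top': [[184.8, 180.6, 42], [179.1, 229.5, 24]], 'side': [[254.4, 273.1, 29], [296.3, 300.3, 19]]}
green
{'top': [[231.2, 192.7, 37], [224.8, 241.2, 17]], 'side': [[311.8, 273.9, 10]]}
```

View pics/d.png

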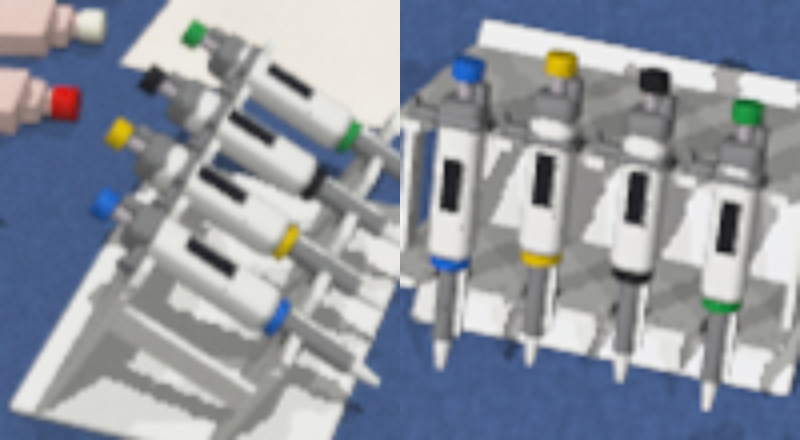

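View pics/d2.png

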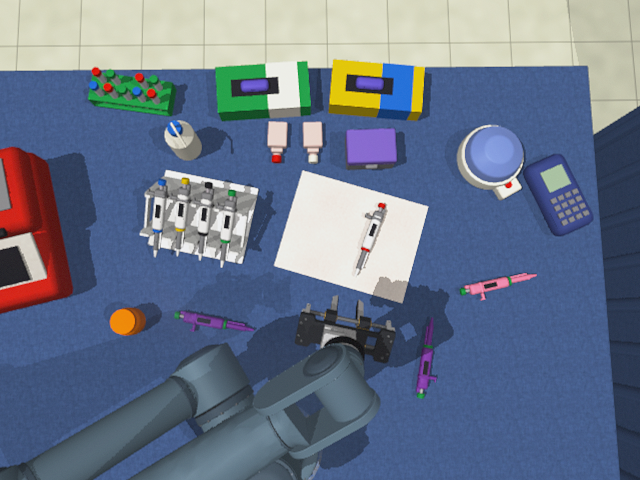

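Run:
```python
from fit import *
p=np.load("p.npy")
def tri(a,b):
    e1,d1=ray("top",a); e2,d2=ray("side",np.array(b)-p[6:8]*0); d1=d1[0]/np.linalg.norm(d1); d2=d2[0]/np.linalg.norm(d2)
    s=np.linalg.lstsq(np.c_[d1,-d2],e2-e1,rcond=None)[0]; A=e1+s[0]*d1;B=e2+s[1]*d2; return (A+B)/2,np.linalg.norm(A-B)
def blob(n,lo,hi,R,v=None):
    im=camera(n); hsv=cv2.cvtColor(im,cv2.COLOR_RGB2HSV); m=cv2.inRange(hsv,lo,hi); q,l,st,ce=cv2.connectedComponentsWithStats(m)
    return [(ce[i].round(1).tolist(),int(st[i,4])) for i in range(1,q) if st[i,4]>5 and R[0]<ce[i][0]<R[2] and R[1]<ce[i][1]<R[3]]
g=(50,130,70),(75,255,255); k=(0,0,0),(180,90,60)
print("gs",blob("side",*g,(260,235,330,290)))
print("kt",blob("top",*k,(190,175,225,245)));print("ks",blob("side",*k,(255,250,315,300)))
print("red",blob("top",(0,150,90),(4,255,255),(350,190,400,260)))
for n,k,a,b in(("blue",4,(161.4,181.8),(250.8,290.3)),("yellow",3,(184.8,180.6),(254.4,273.1)),("black",2,(208.2,185.0),(262.5,259.6)),("green",1,(231.2,192.7),(225+196/4,240+34/4))):
    P,e=tri(a,b); R,o=place(p,k); print(n,"button in place",(R.T@(P-o)).round(4),e.round(4))
```

```text
gs [([273.1, 248.2], 18), ([311.9, 273.8], 16)]
kt [([208.2, 184.9], 38), ([203.5, 214.2], 42), ([202.3, 233.8], 20)]
ks [([262.6, 259.7], 21), ([297.1, 259.9], 15), ([287.7, 271.7], 21), ([280.1, 285.7], 24), ([303.3, 285.4], 19)]
red [([381.4, 205.2], 26), ([364.9, 249.2], 17)]
blue button in place [ 0.0327 -0.0005  0.0095] 0.0008
yellow button in place [0.0468 0.0006 0.0087] 0.0005
black button in place [0.0474 0.0006 0.0081] 0.0003
green button in place [ 0.0389 -0.0001  0.0092] 0.0034
```

```bash
python3 -c "
from station import *
print(close_job())"
```

```text
the job is handed in; nothing more can be done
None
```

I put the three pipettes back on the stand and handed the job in at about 34 s: blue in place 4, yellow in place 3 and green in place 1. I lowered each one into its notches, slid it down the slope until I felt the catch, then relaxed and released it.

**Catch and forces:** each catch showed as about 5 N along the slope, with the tool stopping. It came within about 2 mm of where the finger rests measured in the pictures said it should. The highest wrist force near the stand was about 13 N, as yellow met the notch floor.

**Last checks:**
- **Seating:** in both final pictures all four pipettes lie parallel, with their finger rests at the upper comb.
- **Button heights:** the three buttons are within about 1.5 mm of black's above the notch, and within about 1 mm of mid-notch.
- **Left alone:** red's and black's measured pixels are unchanged. I judged the flasks, jar, wash bottle and tip box by eye only; they look unmoved.

**What disagreed:**
- **Stand height:** the notch floors were about 4 mm lower than my picture fit of the stand. Black showed the same offset, so I relied on the felt contact.
- **Green:** its last button position was poor, with the two camera rays missing each other by 3.4 mm because I picked the side pixel by hand. For green I relied on the felt catch.
- **Yellow:** I gripped it about 3.5 mm off its origin and corrected for that.

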